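# Present the empty bearing cap bore-up

## Robot

A 7-joint arm with a two-finger parallel gripper is mounted at the origin on the work surface. World frame = base frame: x ahead of the robot, y to its left, z up, the work surface at z = 0. Lengths are in m, angles in degrees, forces in N, time in s.
With the tool pointing down it reaches from about 0.4 to 0.75 m from the base axis. Payload 19.5 kg.
Tool frame: the origin (TCP) lies on the centre line of the jaws, within the pads' length; the fingertips stand 22 mm ahead of it and the grasp point (between the pads) lies 3 mm ahead of it; z points along the fingers, y is the direction in which the jaws open and shut (so a half turn about z gives the same grasp; the last joint's range is limited). The gripper opens to 85 mm and grips with 20 to 120 N. Pads are 22 mm wide; open, the fingers measure 114 mm over their backs; the gripper's body (76 mm by 85 mm) begins 54 mm behind the grasp point. The pads swing forward as they close: fully open they stand 13 mm farther back than shut.
Start: joints at [-72.175, 40.479, -1.581, 85.061, 1.261, 54.483, -4.326], TCP at [0.199, 0.54, 0.224] pointing down, gripper open.
Joint ranges: [-155.06, 155.06], [-18.47, 123.98], [-90, 86.84], [0, 140.48], [-83.41, 263.41], [0, 116], [-161.91, 161.91]. Speed limits (degrees/s): [108.29, 108.29, 147.25, 147.25, 172.46, 172.46, 172.46].

## Interface

Orientations are given as [roll, pitch, yaw] about the fixed x, y, z axes, in that order (R = Rz(yaw) Ry(pitch) Rx(roll)).
In Python, from bench import telemetry, read_camera, get_calibration, order, nets gives the robot as it stands. The module is installed in compiled form; this text tells all that it offers.
- The arm moves only by the tool jog_arm, never from a script. Its argument "plan" is a list of rows, each a list of 2 entries, a list of its own where there are three numbers: the shift along the tool's x, y, z in mm, then the turn, a rotation vector about the tool's x, y, z in rad. In form: [[[dx, dy, dz], [wx, wy, wz]], ...]. A call has 1 to 5 rows; each row shifts and turns the commanded pose from where the row before left it, along the tool's axes as they then stand; what a row does not reach is not made up. A row lasts 1/12 s, in which the tool goes at most 41.7 mm and 7.16 degrees, less where a joint would pass 70% of its speed; a pose out of reach is approached as far as the arm can. A call is refused whole if a number of a shift passes 41.7 or a number of a turn 0.125, either way. A call with a gripper value outside its range is refused whole. "hand" is the opening, from 0 (shut) to 1 (fully open), set as the call begins (left out, the last holds). The fingers move at their own pace and stop on an object; "squeeze" is the grip in N (left out, the last holds). Time passes only in rows, so rows that do not move let the fingers close. It gives the time, the measured TCP pose, the force and the opening at its end, in the units of the state.
- telemetry.observe(): the state, without advancing time (a new reading comes with each control period).
- read_camera(name): name is "scene" or "top"; returns (picture, depth): 384x512x3 uint8, blue, green, red; 384x512 float32, m along the optical axis (not along the pixel's ray), 0 where there is no reading.
- get_calibration(name): a dict with "K" (3x3 intrinsics, pixels), "R" (3x3) and "t" (3): a world point X has camera coordinates R X + t. Camera axes: x right, y down, z forward; pixel columns grow to the right and rows downward; lengths in m; the calibration is good to about 2 mm. A picture is of the moment at which its call begins. get_calibration takes no time and is no camera call.
- order.sign_off(): hands the job in, once; it reports no verdict.
Trained networks look in the newest picture that a camera, given by its name, has taken for a name from the list of things; names that differ only in an ending like _2 or _b are one class to them, and where a whole thing is asked for, a point or a joint stands for the part that bears it (a point fixed in the world has none). Each returns a list of dicts, best first, with "confidence" (0 to 1); they miss things now and then, are a little off and sometimes report something else, mostly with a low value. They report only what shows in the picture. A call takes as long as a camera call. They do not tell look-alikes from the thing itself.
- nets.masks_of(camera, label): "pixels" (384x512 bool, what is visible of it) and "rect" ([centre column, centre row, width, height] in pixels, round what is visible of it).
The state is a dict: "time_s": time; "q": joint angles; "dq": joint speeds; "joint_efforts": joint torques, N m; "position": TCP position; "ee_rot": TCP orientation; "force": force on the tool from outside, world axes, zero at the start; "ft_torque": the same for the moment, N m; "finger_gap": finger opening in m.
Only numpy, scipy, OpenCV 4.12 (cv2) and the standard library are available. Lean on these libraries where they do the work, as an engineer would, in place of code of your own. Each camera call takes 0.05 s, during which the arm holds its last target.

## Task

Two printed blue bearing caps are lying on their sides on the gold build plate; one is finished and has a steel axle sticking out of it, the other still has an empty blind bore in one of its ends. Find the empty bore, turn that cap over until the bore faces straight up, level enough for a bearing to be dropped in, and finish while still holding the cap in the gripper like that, motionless over the build plate with at least 100 mm of clear air under it. Leave the finished cap and everything else on the bench where they are.

Things in the scene. Friction and masses are not known exactly. Their poses are not given: they have to be found in the camera images.
- cap: the EMPTY cap: blue plastic bar, 44 x 44 mm with small chamfers (flats 32 mm wide), 50 mm long, about 70 g; lies on a flat side, pointing any way. Origin: the block's centre (22 mm above the plate). x runs along its length and points OUT of the blind bore, 28 mm wide, 30 mm deep, in the middle of the +x end; the -x end is closed. z is up at the start. From above both ends look alike
- axle_cap: the FINISHED cap, to be left alone: the same blue block (44 x 44 x 50 mm, 110 g) on a flat side, but its bore is filled and a bare steel axle, 12 mm thick, sticks 27 mm out of its +x end. Origin: the block's centre; x towards the axle, z up. The two caps lie at least 130 mm apart, centre to centre, and swap places from start to start
- plate: the printer's gold build plate, 257 x 257 mm and 2 mm thick, with a small pull tab on the -x side, lying fixed on the bench; place and yaw vary. Origin at the centre of its underside, on the bench (z = 0), z up
- scraper: bystander: print scraper with orange handle, 200 mm long, 16 mm high, right of the plate. Origin at the underside near its middle, x towards the blade
- calipers: bystander: digital calipers, 230 mm long, 14 mm high, right of the plate. Origin at the underside, middle of the beam, x along the beam away from the jaws
- cutters: bystander: flush cutters with green handles, 130 mm long, 14 mm high, left of the plate. Origin at the underside of the pivot, x towards the jaws
- bearing_tray: bystander: fixed open grey tray 100 x 130 x 24 mm with two steel bearings, left of the plate. Origin at the centre of its underside
- bearing_1: bystander: steel ball bearing in the tray, 28 mm outside diameter, 8 mm high, origin at the centre of its underside
- bearing_2: bystander: the other bearing in the tray, the same
Not all that is in view belongs to the job. What is shaped like the cap but green or pink is not meant.

How it is judged (in metres and radians):
At the end, for the whole second after the job is handed in: The fingers hold the empty cap still, its bore axis within 0.2 rad of straight up, its centre over 122 mm above the bench and within 150 mm of the plate's centre seen from above; the finished cap, scraper, calipers, cutters and bearings are within 30 mm of where they began (angle between cap's own x axis and vertical below 0.2 rad and height (world z) of cap above 0.122 m and horizontal distance between cap and plate below 0.15 m and contact force between the fingers and cap above 0.7 N and linear speed of cap below 0.03 m/s and angular speed of cap below 0.2 rad/s and contact force between cap and axle_cap below 0.1 N and distance of each of axle_cap, scraper, calipers, cutters, bearing_1, bearing_2 from where it was at the start of the episode below 0.03 m); the arm keeps its last pose, push and grip.
It fails at once if the finished cap is moved by more than 30 mm (distance of axle_cap from where it was at the start of the episode above 0.03 m).
It fails at once if another thing on the bench is moved by more than 30 mm (distance of any of scraper, calipers, cutters, bearing_1, bearing_2 from where it was at the start of the episode above 0.03 m).
It also fails if it takes over 38 s, if anything falls off the work surface, if the arm or the gripper's body presses on something with over 40 N, if the wrist force passes 120 N, or if a joint passes its speed limit or range.

## Working session

There is one attempt and no reset: what is moved stays moved. The work goes in short steps, Python scripts to look and compute and a tool call to move; the robot and the scene stay as the last step left them, time stands still between calls to the robot, and variables do not carry over. Pictures are saved under pics/ and viewed, and the job is handed in when it is done.

Besides the shell and the picture viewer there is one more tool, called after "Call:" by a JSON object that holds its "op" and its "data". jog_arm: Moves the arm, as the interface text tells. Its arguments: {"type":"object","properties":{"plan":{"type":"array","items":{"type":"array"}},"hand":{"type":"number"},"squeeze":{"type":"number"}},"required":["plan"]}

```bash
mkdir -p pics; python3 - <<'E'
from bench import telemetry, read_camera, get_calibration
import cv2
for c in("scene","top"):
    p,d=read_camera(c); cv2.imwrite(f"pics/{c}0.png",p); k=get_calibration(c); print(c,k)
s=telemetry.observe(); print(s)
E
```

```text
scene {'K': array([[403.23932366,   0.        , 252.40222258],
       [  0.        , 403.23932366, 190.77357492],
       [  0.        ,   0.        ,   1.        ]]), 'R': array([[-0.60826516,  0.79353799,  0.01763364],
       [ 0.57318038,  0.45450721, -0.68182655],
       [-0.54906988, -0.40462408, -0.73130132]]), 't': array([ 0.30898018, -0.23977126,  1.32888838])}
top {'K': array([[421.17251758,   0.        , 251.63319832],
       [  0.        , 421.17251758, 192.7523541 ],
       [  0.        ,   0.        ,   1.        ]]), 'R': array([[-0.01024573, -0.9996672 , -0.02367536],
       [-0.99794943,  0.0117184 , -0.06292545],
       [ 0.06318194,  0.0229821 , -0.99773737]]), 't': array([0.02053277, 0.49609331, 1.12063936])}
{'time_s': 0.1, 'q': array([-72.1744948 ,  40.51003626,  -1.58262448,  85.08119475,
         1.26021753,  54.48322869,  -4.32579707]), 'dq': array([ 0.01498701, -0.09107739,  0.16433251, -0.03910439, -0.01333907,
        0.10002792,  0.04616181]), 'joint_efforts': array([ 1.48477196e-03, -8.84304643e+01,  1.23674311e+00, -2.36464781e+01,
        1.71804131e-02,  4.95619795e-03,  4.93583320e-05]), 'position': array([0.19859653, 0.53935193, 0.22317958]), 'ee_rot': array([-1.79942871e+02,  1.33580056e-03,  1.59785299e+02]), 'force': array([ 1.0052073 , -0.72265852, -0.02093271]), 'ft_torque': array([ 0.01073292, -0.01726779,  0.01941624]), 'finger_gap': 0.08541111920130594}
```

View pics/scene0.png

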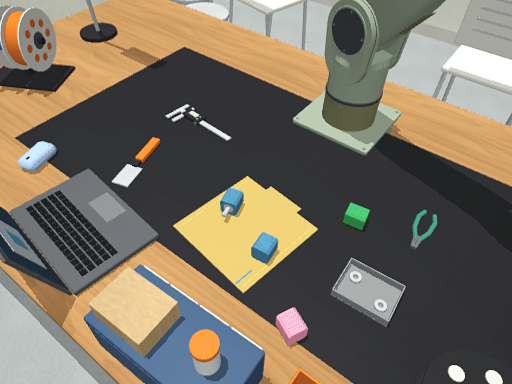

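View pics/top0.png

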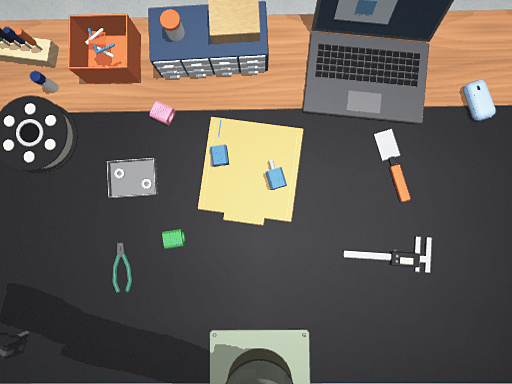

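The top view shows the axle cap at about (276,178), with the axle pointing up and left. The empty cap is at about (219,155). Next I'll zoom in.

```bash
cat > h.py <<'E'
import numpy as np,cv2
from bench import *
def cloud(c,d):
    k=get_calibration(c);K=k["K"];v,u=np.indices(d.shape)
    P=np.stack([(u-K[0,2])*d/K[0,0],(v-K[1,2])*d/K[1,1],d],-1)
    return (P-k["t"])@k["R"]
def proj(c,X):
    k=get_calibration(c);p=(np.atleast_2d(X)@k["R"].T+k["t"])@k["K"].T
    return p[:,:2]/p[:,2:]
E
python3 - <<'E'
from h import *
out=[]
for c in("scene","top"):
    p,d=read_camera(c);P=cloud(c,d)
    for m in nets.masks_of(c,"cap"):
        px=m["pixels"]&(d>0); Q=P[px]
        print(c,"cap",round(m["confidence"],2),np.round(m["rect"]),np.round(np.median(Q,0),3),np.round(np.percentile(Q[:,2],[2,98]),3))
        top=Q[(Q[:,2]>np.percentile(Q[:,2],98)-.006)]
        if c=="top" : 
            r=cv2.minAreaRect((top[:,:2]*1000).astype(np.float32)); print("  rect",np.round(r[0]),np.round(r[1]),round(r[2],1),len(top))
    for m in nets.masks_of(c,"plate"):
        Q=P[m["pixels"]&(d>0)]
        r=cv2.minAreaRect((Q[abs(Q[:,2])<.01][:,:2]*1000).astype(np.float32)); print(c,"plate",m["confidence"],m["rect"],r)
    u,v,w,h=(200,170,110,110) if c=="scene" else (195,125,110,85)
    cv2.imwrite(f"pics/{c}z.png",cv2.resize(p[v:v+h,u:u+w],None,fx=5,fy=5,interpolation=cv2.INTER_CUBIC))
E
```

```text
scene cap 0.92 [264. 245.  25.  35.] [0.609 0.108 0.045] [0.005 0.049]
scene cap 0.65 [291. 325.  32.  37.] [0.723 0.261 0.043] [0.001 0.047]
scene cap 0.65 [357. 217.  21.  23.] [0.393 0.228 0.043] [0.01  0.048]
scene plate 0.63 [245.0, 234.7, 144.4, 118.7] ((552.3510131835938, 20.662185668945312), (262.03924560546875, 281.75714111328125), 81.88094329833984)
top cap 0.82 [158. 111.  26.  25.] [0.715 0.253 0.043] [0.007 0.048]
  rect [717. 256.] [49. 41.] 64.2 207
top cap 0.61 [174. 239.  25.  18.] [0.378 0.223 0.043] [0.008 0.047]
  rect [376. 225.] [40. 51.] 7.5 226
top cap 0.58 [219. 153.  20.  22.] [0.596 0.1   0.044] [0.004 0.05 ]
  rect [599. 100.] [51. 41.] 5.1 214
top plate 0.59 [250.7, 170.0, 109.3, 107.6] ((556.59716796875, 20.50684356689453), (258.6501159667969, 277.7576599121094), 81.53364562988281)
```

View pics/scenez.png

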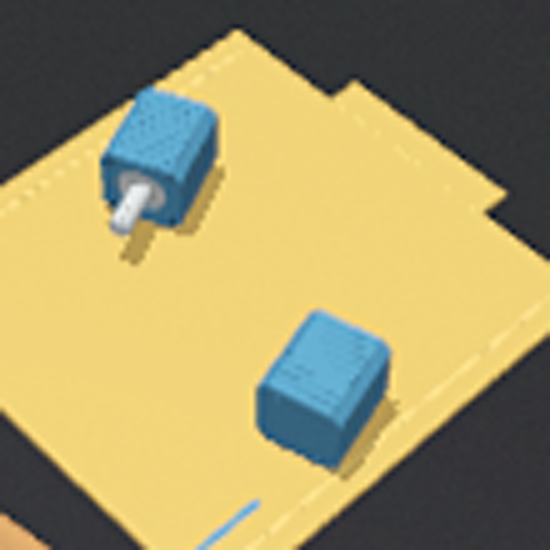

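View pics/topz.png

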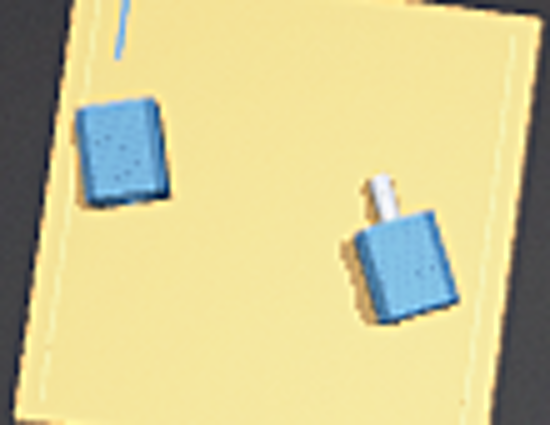

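```bash
cat >> h.py <<'E'
from scipy.spatial.transform import Rotation as Ro
import json
def log():
    s=telemetry.observe()
    with open("log.jsonl","a") as f: f.write(json.dumps([list(s["q"]),list(s["position"]),list(s["ee_rot"])])+"\n")
    return s
def rot(psi,b):  # heading psi deg, b = tilt of tool from straight down towards heading (deg)
    p,b=np.radians([psi,b]);z=np.array([np.sin(b)*np.cos(p),np.sin(b)*np.sin(p),-np.cos(b)])
    y=np.array([-np.sin(p),np.cos(p),0]);return Ro.from_matrix(np.stack([np.cross(y,z),y,z],1))
def go(p,R,vmax=38,wmax=.12,s=None):
    s=s or log();p0=s["position"];R0=Ro.from_euler("xyz",s["ee_rot"],degrees=True)
    print("t",round(s["time_s"],2),"pos",np.round(p0,4),"q",np.round(s["q"],1),"F",np.round(s["force"],1),"gap",round(s["finger_gap"],4))
    dp=np.array(p)-p0;dr=(R0.inv()*R).as_rotvec()
    n=max(1,int(np.ceil(max(np.linalg.norm(dp)*1000/vmax,np.linalg.norm(dr)/wmax))))
    print("n",n,"dist",np.round(dp*1000,1),"rot",np.round(dr,3))
    for i in range(n):
        Ri=Ro.from_rotvec(dr*i/n);l=(R0*Ri).inv().apply(dp/n)*1000
        print([list(np.round(l,1)),list(np.round(dr/n,3))])
        if i==9:break
E
python3 - <<'E'
from h import *
go([.5,.1,.22],rot(6,0))
E
```

```text
t 0.4 pos [0.1987 0.5395 0.2235] q [-72.2  40.5  -1.6  85.1   1.3  54.5  -4.3] F [-0.2 -0.1 -0.2] gap 0.0857
n 15 dist [ 301.3 -439.5   -3.5] rot [-0.    -0.    -0.458]
[[np.float64(-29.0), np.float64(-20.6), np.float64(0.2)], [np.float64(-0.0), np.float64(-0.0), np.float64(-0.031)]]
[[np.float64(-28.3), np.float64(-21.4), np.float64(0.2)], [np.float64(-0.0), np.float64(-0.0), np.float64(-0.031)]]
[[np.float64(-27.7), np.float64(-22.3), np.float64(0.2)], [np.float64(-0.0), np.float64(-0.0), np.float64(-0.031)]]
[[np.float64(-27.0), np.float64(-23.1), np.float64(0.2)], [np.float64(-0.0), np.float64(-0.0), np.float64(-0.031)]]
[[np.float64(-26.3), np.float64(-23.9), np.float64(0.2)], [np.float64(-0.0), np.float64(-0.0), np.float64(-0.031)]]
[[np.float64(-25.5), np.float64(-24.7), np.float64(0.2)], [np.float64(-0.0), np.float64(-0.0), np.float64(-0.031)]]
[[np.float64(-24.8), np.float64(-25.5), np.float64(0.2)], [np.float64(-0.0), np.float64(-0.0), np.float64(-0.031)]]
[[np.float64(-24.0), np.float64(-26.2), np.float64(0.2)], [np.float64(-0.0), np.float64(-0.0), np.float64(-0.031)]]
[[np.float64(-23.2), np.float64(-26.9), np.float64(0.2)], [np.float64(-0.0), np.float64(-0.0), np.float64(-0.031)]]
[[np.float64(-22.3), np.float64(-27.6), np.float64(0.2)], [np.float64(-0.0), np.float64(-0.0), np.float64(-0.031)]]
```

Call:
{"op": "jog_arm", "data": {"plan": [[[-29, -20.6, 0], [0, 0, -0.031]], [[-28.3, -21.4, 0], [0, 0, -0.031]], [[-27.7, -22.3, 0], [0, 0, -0.031]], [[-27, -23, 0], [0, 0, -0.031]], [[-26.3, -24, 0], [0, 0, -0.031]]], "hand": 1, "squeeze": 50}}

```text
time_s: 0.82
position: [0.3, 0.3917, 0.2237]
ee_rot: [180.0, 0.0, 168.8]
force: [0.8, 0.6, 0.5]
finger_gap: 0.085
```

```bash
python3 -c "
from h import *;log()"
```

Call:
{"op": "jog_arm", "data": {"plan": [[[-25.5, -24.7, 0], [0, 0, -0.031]], [[-25, -25.5, 0], [0, 0, -0.031]], [[-24, -26, 0], [0, 0, -0.031]], [[-23, -27, 0], [0, 0, -0.031]], [[-22, -27.6, 0], [0, 0, -0.031]]]}}

```text
time_s: 1.23
position: [0.4009, 0.2456, 0.2237]
ee_rot: [180.0, 0.0, 177.6]
force: [0.3, 0.4, 0.2]
finger_gap: 0.0857
```

```bash
python3 - <<'E'
from h import *
go([.5,.1,.22],rot(6,0))
for l in open('log.jsonl'): print(l[:150])
E
```

```text
t 1.23 pos [0.4009 0.2456 0.2237] q [-29.1  31.9 -10.6 105.9   8.2  42.9  43.5] F [0.3 0.4 0.2] gap 0.0857
n 5 dist [  99.1 -145.6   -3.7] rot [-0.     0.    -0.146]
[[np.float64(-21.0), np.float64(-28.3), np.float64(0.7)], [np.float64(-0.0), np.float64(0.0), np.float64(-0.029)]]
[[np.float64(-20.2), np.float64(-28.9), np.float64(0.7)], [np.float64(-0.0), np.float64(0.0), np.float64(-0.029)]]
[[np.float64(-19.3), np.float64(-29.5), np.float64(0.7)], [np.float64(-0.0), np.float64(0.0), np.float64(-0.029)]]
[[np.float64(-18.5), np.float64(-30.0), np.float64(0.7)], [np.float64(-0.0), np.float64(0.0), np.float64(-0.029)]]
[[np.float64(-17.6), np.float64(-30.5), np.float64(0.7)], [np.float64(-0.0), np.float64(0.0), np.float64(-0.029)]]
[[-72.17331606265813, 40.48596245450956, -1.5814253443768067, 85.06374803904575, 1.2626117122730345, 54.48119733502235, -4.3242977644783736], [0.19868
[[-52.81584398770662, 33.6261745264041, -5.983333470172111, 101.60941916553831, 4.69477093394433, 44.995554314688206, 17.64465015398799], [0.299980801
[[-29.095940951316333, 31.944362765291462, -10.599011393588299, 105.89420080196325, 8.233704542092362, 42.887082242033856, 43.46726424108721], [0.4008
```

Call:
{"op": "jog_arm", "data": {"plan": [[[-21, -28.3, 0], [0, 0, -0.029]], [[-20, -29, 0], [0, 0, -0.029]], [[-19, -29.5, 0], [0, 0, -0.029]], [[-18.5, -30, 0], [0, 0, -0.029]], [[-17.6, -30.5, 0], [0, 0, -0.029]]]}}

```text
time_s: 1.65
position: [0.4993, 0.0995, 0.2237]
ee_rot: [-180.0, 0.0, -174.1]
force: [0.4, 0.4, -0.7]
finger_gap: 0.0855
```

```bash
cat > kin.py <<'E'
from h import *
from scipy.optimize import least_squares
def fk(q,L,sg=(-1,1,-1,1,-1,1,-1)):
    # L: d1,L1,L2,Lt, a (elbow offset), w (wrist offset), y0
    d1,L1,L2,Lt,a,w=L[:6]
    q=np.radians(q)*np.array(sg)
    R=Ro.identity();p=np.array([0,0,d1.item() if hasattr(d1,'item') else d1],float)
    R=Ro.from_euler('z',q[0])*Ro.from_euler('y',q[1])*Ro.from_euler('z',q[2])
    p=p+R.apply([a,0,L1]);R=R*Ro.from_euler('y',q[3]);p=p+R.apply([-a,0,L2])
    R=R*Ro.from_euler('z',q[4])*Ro.from_euler('y',q[5]);
    R=R*Ro.from_euler('z',q[6]);p=p+R.apply([0,0,Lt])+ (R*Ro.from_euler('z',-q[6])).apply([w,0,0])
    return p,R
E
python3 - <<'E'
from kin import *
import itertools
log();D=[json.loads(l) for l in open('log.jsonl')]
print(np.round(D[-1][0],1),np.round(D[-1][1],3))
best=[]
for s in itertools.product((1,-1),repeat=3):
    sg=(-1,1,s[0],1,s[1],1,s[2])
    # orientation residual: R_meas = R_fk * C const
    e=[]; Cs=[]
    for q,p,r in D:
        Cs.append(fk(q,np.zeros(6),sg)[1].inv()*Ro.from_euler('xyz',r,degrees=True))
    err=max((Cs[0].inv()*c).magnitude() for c in Cs)
    best.append((err,sg,Cs[0].as_euler('xyz',degrees=True)))
for b in sorted(best,key=lambda b:b[0])[:3]: print(b)
E
```

```text
[ -6.5  35.2 -14.8  98.4  11.5  47.8  69.5] [0.499 0.1   0.224]
(7.977269002256537e-16, (-1, 1, -1, 1, -1, 1, -1), array([2.54444375e-14, 0.00000000e+00, 9.00000000e+01]))
(0.3775674771081646, (-1, 1, -1, 1, 1, 1, -1), array([-0.12877382, -2.05124969, 88.53506874]))
(0.48426892775642155, (-1, 1, 1, 1, -1, 1, -1), array([4.23971016e-02, 2.05236146e+00, 8.75944636e+01]))
```

Call:
{"op": "jog_arm", "data": {"plan": [[[0, 0, 0], [0, -0.12, 0]], [[0, 0, 0], [0, -0.12, 0]], [[0, 0, 0], [0, -0.12, 0]], [[0, 0, 0], [0, 0, 0]]]}}

```text
time_s: 1.98
position: [0.4984, 0.1002, 0.2225]
ee_rot: [-179.7, 17.7, -174.1]
force: [-1.8, 0.5, -1.0]
finger_gap: 0.0853
```

```bash
python3 - <<'E'
from kin import *
s=log();D=[json.loads(l) for l in open('log.jsonl')]
print(np.round(s["q"],1),s["position"],Ro.from_euler('xyz',s["ee_rot"],degrees=True).as_matrix()[:,2])
f=lambda L:np.concatenate([fk(q,L)[0]-p for q,p,r in D])*1000
for x in (None,):
    r=least_squares(f,[.3,.4,.4,.2,0,0],x_scale=.1);print(np.round(r.x,4),abs(r.fun).max())
    np.save("L.npy",r.x)
E
```

```text
[-14.7  29.1  -4.2 117.9  21.3  16.8  58.2] [0.49835774 0.10021947 0.22250972] [ 0.30361702  0.02610311 -0.95243652]
[0.1147 0.6747 0.2308 0.2877 0.0232 0.0809] 26.356082923021912
```

```bash
cat > kin.py <<'E'
from h import *
from scipy.optimize import least_squares
SG=np.array((-1,1,-1,1,-1,1,-1));C=Ro.from_euler('z',90,degrees=True)
def parts(q):
    q=np.radians(q)*SG;E=Ro.from_euler
    R1=E('z',q[0]);R2=R1*E('y',q[1]);R3=R2*E('z',q[2]);R4=R3*E('y',q[3]);R5=R4*E('z',q[4]);R6=R5*E('y',q[5]);R7=R6*E('z',q[6])*C
    return R1,R2,R3,R4,R5,R6,R7
def A(q):
    R1,R2,R3,R4,R5,R6,R7=[r.as_matrix() for r in parts(q)]
    return np.stack([np.array([0,0,1.]),R3[:,2],R5[:,2],R6[:,2],R3[:,0],R4[:,0],R6[:,0]],1)
def fk(q,L): return A(q)@L,parts(q)[-1]
E
python3 - <<'E'
from kin import *
D=[json.loads(l) for l in open('log.jsonl')]
M=np.concatenate([A(q) for q,p,r in D]);b=np.concatenate([p for q,p,r in D])
for cols in ([0,1,2,3],[0,1,2,3,6],[0,1,2,3,4,5],list(range(7))):
    x,_,rk,sv=np.linalg.lstsq(M[:,cols],b,rcond=None);print(cols,np.round(x,4),np.round(sv[-1],3),abs(M[:,cols]@x-b).max())
q,p,r=D[-1];print((parts(q)[-1].inv()*Ro.from_euler('xyz',r,degrees=True)).magnitude())
print(D[0],D[2])
E
```

```text
[0, 1, 2, 3] [0.1213 0.6483 0.189  0.303 ] 0.136 0.027741558512850623
[0, 1, 2, 3, 6] [0.1543 0.6941 0.2526 0.3254 0.0735] 0.135 0.024572155255266848
[0, 1, 2, 3, 4, 5] [ 0.0179  0.6876  0.2177  0.3251 -0.1143 -0.072 ] 0.1 0.02414078028895711
[0, 1, 2, 3, 4, 5, 6] [ 0.0573  0.6834  0.2276  0.301  -0.0442 -0.0555  0.0508] 0.098 0.025164612248603002
3.6440241469908075e-16
[[-72.17331606265813, 40.48596245450956, -1.5814253443768067, 85.06374803904575, 1.2626117122730345, 54.48119733502235, -4.3242977644783736], [0.19868590770221708, 0.539529441768787, 0.22349285600989655], [-179.98653842078133, 0.0018061007862729002, 159.78578534993846]] [[-29.095940951316333, 31.944362765291462, -10.599011393588299, 105.89420080196325, 8.233704542092362, 42.887082242033856, 43.46726424108721], [0.4008944143731537, 0.24563434484732047, 0.22371140327507782], [179.99905106443072, 0.013908219847897819, 177.63678832054708]]
```

```bash
python3 - <<'E'
from kin import *
D=[json.loads(l) for l in open('log.jsonl')]
def B(q):
    R=[r.as_matrix() for r in parts(q)]
    return np.concatenate([A(q),np.stack([R[1][:,1],R[3][:,1],R[5][:,1],R[0][:,0]],1)],1)
M=np.concatenate([B(q) for q,p,r in D]);b=np.concatenate([p for q,p,r in D])
for cols in ([0,1,2,3,7,8,9],[0,1,2,3,6,7,8,9],[0,1,2,3,4,5,7,8,9],list(range(10)),list(range(11))):
    x,_,rk,sv=np.linalg.lstsq(M[:,cols],b,rcond=None);print(cols,np.round(x,4),np.round(sv[-1],3),np.round((M[:,cols]@x-b).reshape(-1,3)*1000,1).tolist())
E
```

```text
[0, 1, 2, 3, 7, 8, 9] [ 3.130e-01  5.209e-01  2.900e-01  3.168e-01 -1.000e-02 -2.160e-02
 -4.000e-04] 0.074 [[-0.0, 0.0, -0.0], [-0.0, 0.0, -0.0], [-0.0, 0.0, -0.0], [-0.0, 0.0, 0.0], [-0.0, 0.0, -0.0]]
[0, 1, 2, 3, 6, 7, 8, 9] [ 3.130e-01  5.209e-01  2.900e-01  3.168e-01  0.000e+00 -1.000e-02
 -2.160e-02 -4.000e-04] 0.065 [[0.0, 0.0, 0.0], [0.0, 0.0, 0.0], [0.0, 0.0, 0.0], [0.0, 0.0, 0.0], [0.0, 0.0, 0.0]]
[0, 1, 2, 3, 4, 5, 7, 8, 9] [ 3.130e-01  5.209e-01  2.900e-01  3.168e-01  0.000e+00  0.000e+00
 -1.000e-02 -2.160e-02 -4.000e-04] 0.07 [[0.0, 0.0, 0.0], [0.0, 0.0, 0.0], [0.0, -0.0, 0.0], [0.0, -0.0, 0.0], [0.0, -0.0, 0.0]]
[0, 1, 2, 3, 4, 5, 6, 7, 8, 9] [ 3.130e-01  5.209e-01  2.900e-01  3.168e-01  0.000e+00  0.000e+00
  0.000e+00 -1.000e-02 -2.160e-02 -4.000e-04] 0.064 [[0.0, 0.0, 0.0], [0.0, 0.0, 0.0], [0.0, 0.0, 0.0], [0.0, 0.0, 0.0], [0.0, 0.0, 0.0]]
[0, 1, 2, 3, 4, 5, 6, 7, 8, 9, 10] [ 3.130e-01  5.209e-01  2.900e-01  3.168e-01  0.000e+00  0.000e+00
 -0.000e+00 -1.000e-02 -2.160e-02 -4.000e-04 -0.000e+00] 0.017 [[0.0, 0.0, 0.0], [0.0, 0.0, 0.0], [0.0, 0.0, 0.0], [0.0, 0.0, 0.0], [0.0, -0.0, 0.0]]
```

```bash
cat >> kin.py <<'E'
LL=np.array([.3130,.5209,.29,.3168,-.01,-.0216,-.0004])
def fk(q):
    R=parts(q);r=[x.as_matrix() for x in R]
    M=np.stack([np.array([0,0,1.]),r[2][:,2],r[4][:,2],r[5][:,2],r[1][:,1],r[3][:,1],r[5][:,1]],1)
    return M@LL,R[-1]
lo=np.array([-155.06,-18.47,-90,0,-83.41,0,-161.91])+1;hi=np.array([155.06,123.98,86.84,140.48,263.41,116,161.91])-1
def ik(p,R,q0,wq=1e-3):
    def f(q):
        a,r=fk(q);return np.concatenate([(a-p)*20,(R.inv()*r).as_rotvec()*8,wq*(q-q0)])
    r=least_squares(f,np.clip(q0,lo+.01,hi-.01),bounds=(lo,hi),max_nfev=200)
    a,rr=fk(r.x);return r.x,np.linalg.norm(a-p)*1000,np.degrees((R.inv()*rr).magnitude())
E
python3 - <<'E'
from kin import *
s=log();q=s["q"];p0,r0=fk(q);print(p0-s["position"])
cap=np.array([.599,.100,.024]);psi=5.5
hd=np.array([np.cos(np.radians(psi)),np.sin(np.radians(psi)),0])
for a in (40,45,50,55,60,65,70):
    Rg=rot(psi,90-a);pg=np.array([.599,.1,.032])-Rg.as_matrix()[:,2]*.003
    qq=q.copy();
    for t in np.linspace(0,1,12)[1:]:
        R=r0*Ro.from_rotvec((r0.inv()*Rg).as_rotvec()*t);tgt=pg-Rg.as_matrix()[:,2]*.1
        qq,e,er=ik(p0*(1-t)+tgt*t,R,qq)
    print("a",a,"pre",np.round(qq),round(e,1),round(er,1))
    qq,e,er=ik(pg,Rg,qq);print("   grasp",np.round(qq),round(e,1),round(er,1))
    for spin in (0,45,90,-45,-90,135,180):
        # final: pitch by +90 about cap y then spin about vertical
        RF=Ro.from_euler('z',spin,degrees=True)*Ro.from_euler('z',psi,degrees=True)*Ro.from_euler('y',90,degrees=True)*Ro.from_euler('z',-psi,degrees=True)*Rg
        best=None
        for x,y in ((.55,.05),(.5,.05),(.5,-.05),(.6,.02)):
            q3=qq.copy();mx=0
            d=(Rg.inv()*RF).as_rotvec();pf=np.array([x,y,.2])
            for t in np.linspace(0,1,20)[1:]:
                qn,e,er=ik(pg*(1-t)+pf*t,Rg*Ro.from_rotvec(d*t),q3);mx=max(mx,e+er*3);st=abs(qn-q3).max();q3=qn
            if best is None or mx<best[0]: best=(mx,(x,y),np.round(q3),round(e,1),round(er,1))
        print("   spin",spin,best)
E
```

```text
[ 3.32083106e-05 -3.76260915e-05 -3.81281249e-05]
a 40 pre [ 16.  84. -89. 139. 128. 107. -24.] 48.3 3.9
   grasp [ 19.  93. -80. 135. 147. 103. -18.] 0.0 0.0
   spin 0 (np.float64(0.04817802987468372), (0.5, 0.05), array([ 11.,  69., -65.,  57.,  35., 115.,  53.]), np.float64(0.0), np.float64(0.0))
   spin 45 (np.float64(0.013336386561572036), (0.5, -0.05), array([ 12.,  65., -66.,  76.,  56., 115.,  86.]), np.float64(0.0), np.float64(0.0))
   spin 90 (np.float64(0.010557548584926107), (0.5, 0.05), array([  1.,  63., -74.,  98.,  69., 112.,  97.]), np.float64(0.0), np.float64(0.0))
   spin -45 (np.float64(0.008627455583790597), (0.5, 0.05), array([ 30.,  75., -89.,  70.,  36., 100.,   6.]), np.float64(0.0), np.float64(0.0))
   spin -90 (np.float64(0.007531842038785706), (0.55, 0.05), array([ 43.,  73., -89.,  87.,  40.,  66., -31.]), np.float64(0.0), np.float64(0.0))
   spin 135 (np.float64(0.010136263690481397), (0.5, 0.05), array([  1.,  49., -62., 128.,  87.,  83., 114.]), np.float64(0.0), np.float64(0.0))
   spin 180 (np.float64(0.00926952452928525), (0.55, 0.05), array([  3.,  
[... 6058 characters left out ...]
loat64(0.06266254837274271), (0.5, 0.05), array([-24.,  64., -32.,  92.,  63., 108.,  99.]), np.float64(0.0), np.float64(0.0))
   spin -45 (np.float64(0.067764709983682), (0.5, 0.05), array([ 23.,  80., -57.,  49.,   0., 113.,  29.]), np.float64(0.0), np.float64(0.0))
   spin -90 (np.float64(0.059558766041106284), (0.5, 0.05), array([ 51.,  77., -70.,  92.,  -2.,  55.,  11.]), np.float64(0.0), np.float64(0.0))
   spin 135 (np.float64(0.04754103265080241), (0.5, 0.05), array([-38.,  59., -17., 138.,  95.,  86.,  75.]), np.float64(0.0), np.float64(0.0))
   spin 180 (np.float64(48.78953864408737), (0.6, 0.02), array([ 31.,  78., -79., 139., 157.,  94., 161.]), np.float64(42.5), np.float64(2.0))
```

```bash
cat >> kin.py <<'E'
PSI=5.5
RG=rot(PSI,30);ZG=RG.as_matrix()[:,2];PG=np.array([.598,.100,.031])-ZG*.003
E
python3 - <<'E'
from kin import *
go(PG-ZG*.09,RG,wmax=.04)
p,d=read_camera("scene");P=cloud("scene",d)
m=[m for m in nets.masks_of("scene","cap") if abs(m["rect"][0]-264)<8][0]
Q=P[m["pixels"]&(d>0)];Q=Q[Q[:,2]>.04];r=cv2.minAreaRect((Q[:,:2]*1000).astype(np.float32));print(r,np.round(np.percentile(Q[:,2],[5,50,95]),3))
cv2.imwrite("pics/s1.png",p)
E
```

```text
t 1.98 pos [0.4984 0.1002 0.2225] q [-14.7  29.1  -4.2 117.9  21.3  16.8  58.2] F [-1.8  0.5 -1. ] gap 0.0853
n 6 dist [  53.4   -4.7 -111. ] rot [-0.002 -0.214  0.007]
[[np.float64(-2.7), np.float64(-1.6), np.float64(20.3)], [np.float64(-0.0), np.float64(-0.036), np.float64(0.001)]]
[[np.float64(-2.0), np.float64(-1.6), np.float64(20.4)], [np.float64(-0.0), np.float64(-0.036), np.float64(0.001)]]
[[np.float64(-1.3), np.float64(-1.6), np.float64(20.4)], [np.float64(-0.0), np.float64(-0.036), np.float64(0.001)]]
[[np.float64(-0.5), np.float64(-1.6), np.float64(20.5)], [np.float64(-0.0), np.float64(-0.036), np.float64(0.001)]]
[[np.float64(0.2), np.float64(-1.6), np.float64(20.5)], [np.float64(-0.0), np.float64(-0.036), np.float64(0.001)]]
[[np.float64(0.9), np.float64(-1.6), np.float64(20.5)], [np.float64(-0.0), np.float64(-0.036), np.float64(0.001)]]
((596.53515625, 102.44866943359375), (52.496368408203125, 44.53334045410156), 7.483605861663818) [0.041 0.047 0.049]
```

View pics/s1.png

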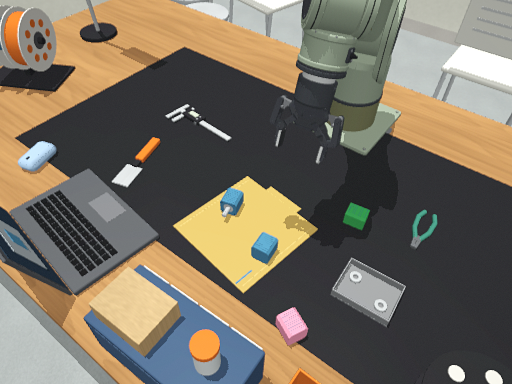

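The scene camera puts the cap at about pixel (264,246). It agrees with the top camera: centre near (0.598, 0.101), yaw about 6°. The near end facing the camera is closed, so the bore faces the robot. I'm moving to the pre-grasp pose.

Call:
{"op": "jog_arm", "data": {"plan": [[[-2.7, -1.6, 20], [0, -0.036, 0]], [[-2, -1.6, 20], [0, -0.036, 0]], [[-1.3, -1.6, 20], [0, -0.036, 0]], [[-0.5, -1.6, 20], [0, -0.036, 0]], [[0, -1.6, 20], [0, -0.036, 0]]]}}

```text
time_s: 2.5
position: [0.5678, 0.1018, 0.1639]
ee_rot: [-179.1, 24.1, -174.1]
force: [-0.1, -0.0, 0.1]
finger_gap: 0.0854
```

```bash
python3 - <<'E'
from kin import *
go(PG-ZG*.09,RG,wmax=.04)
E
```

```text
t 2.5 pos [0.5678 0.1018 0.1639] q [-20.4  39.4   7.4 116.8  20.8   0.4  59.3] F [-0.1 -0.   0.1] gap 0.0854
n 3 dist [-16.1  -6.3 -52.3] rot [-0.012 -0.103  0.007]
[[np.float64(12.2), np.float64(-1.3), np.float64(13.7)], [np.float64(-0.004), np.float64(-0.034), np.float64(0.002)]]
[[np.float64(12.6), np.float64(-1.4), np.float64(13.2)], [np.float64(-0.004), np.float64(-0.034), np.float64(0.002)]]
[[np.float64(13.1), np.float64(-1.5), np.float64(12.8)], [np.float64(-0.004), np.float64(-0.034), np.float64(0.002)]]
```

```bash
python3 - <<'E'
from kin import *
s=telemetry.observe();q=s["q"].copy();p0,R0=fk(q)
# continuous: minimal-norm path. intermediate lateral tilt
for w in ([.2,0,0],[-.2,0,0],[.2,-.1,0],[.1,-.2,0]):
    qn,e,er=ik(p0+[-.02,0,0.02],R0*Ro.from_rotvec(w),q);print(w,np.round(qn),e,er)
    qm,e,er=ik(PG-ZG*.09,RG,qn);print("   ",np.round(qm),e,er)
    qm,e,er=ik(PG,RG,qm);print("   ",np.round(qm),e,er)
E
```

```text
[0.2, 0, 0] [-39.  40.  26. 117.  19.   6.  53.] 0.012738650718277365 0.0034710200821903305
    [  8.  51. -43. 128. 121.  44. -37.] 0.13619121158250225 0.027659237774558285
    [  7.  62. -41. 121. 128.  46. -36.] 0.0063845165888427105 0.0006476217507275416
[-0.2, 0, 0] [  1.  37. -16. 119.  30.   1.  59.] 0.675288678315555 0.12802180243026132
    [ 12.  55. -54. 128. 116.  51. -30.] 0.11986844412400044 0.023116391989428987
    [ 11.  65. -50. 120. 123.  53. -29.] 0.006578935244783603 0.0005625956337540691
[0.2, -0.1, 0] [-18.  38. -13. 123.  98.  30. -26.] 0.18084607209217585 0.03403379994118721
    [  3.  49. -34. 128. 128.  38. -45.] 0.039891299045568075 0.008067842744745445
    [  3.  60. -32. 121. 133.  40. -44.] 0.006163093760461474 0.0006590325165157672
[0.1, -0.2, 0] [ -1.  41. -38. 130. 114.  46. -38.] 0.14432543591071767 0.027592778676888488
    [  6.  51. -41. 128. 123.  42. -39.] 0.00739735184649966 0.0014096553368608427
    [  6.  62. -39. 121. 129.  45. -38.] 0.006296652379375751 0.0006388560161342623
```

Call:
{"op": "jog_arm", "data": {"plan": [[[-2, 0, -6], [0.05, 0, 0]], [[0, 0, -6], [0.05, 0, 0]], [[0, 0, -6], [0.05, 0, 0]], [[0, 0, 0], [0.05, -0.02, 0]], [[0, 0, 0], [0.03, -0.03, 0]]]}}

```text
time_s: 2.92
position: [0.5622, 0.1034, 0.1824]
ee_rot: [-165.6, 27.0, -173.4]
force: [0.2, 1.0, -1.0]
finger_gap: 0.0851
```

```bash
python3 - <<'E'
from kin import *
go(PG-ZG*.09,RG,wmax=.04)
E
```

```text
t 2.92 pos [0.5622 0.1034 0.1824] q [-43.1  42.8  31.3 117.5  17.7   2.2  52.4] F [ 0.2  1.  -1. ] gap 0.0851
n 7 dist [-10.5  -7.9 -70.9] rot [-0.243 -0.049  0.023]
[[np.float64(6.0), np.float64(1.1), np.float64(8.3)], [np.float64(-0.035), np.float64(-0.007), np.float64(0.003)]]
[[np.float64(6.1), np.float64(0.8), np.float64(8.2)], [np.float64(-0.035), np.float64(-0.007), np.float64(0.003)]]
[[np.float64(6.2), np.float64(0.5), np.float64(8.2)], [np.float64(-0.035), np.float64(-0.007), np.float64(0.003)]]
[[np.float64(6.2), np.float64(0.2), np.float64(8.2)], [np.float64(-0.035), np.float64(-0.007), np.float64(0.003)]]
[[np.float64(6.3), np.float64(-0.1), np.float64(8.2)], [np.float64(-0.035), np.float64(-0.007), np.float64(0.003)]]
[[np.float64(6.3), np.float64(-0.4), np.float64(8.1)], [np.float64(-0.035), np.float64(-0.007), np.float64(0.003)]]
[[np.float64(6.4), np.float64(-0.7), np.float64(8.0)], [np.float64(-0.035), np.float64(-0.007), np.float64(0.003)]]
```

```bash
cat > sim.py <<'E'
from kin import *
from scipy.optimize import lsq_linear
V=np.array([108.29,108.29,147.25,147.25,172.46,172.46,172.46])*.7
def jac(q):
    p,R=fk(q);J=np.zeros((6,7))
    for i in range(7):
        d=q.copy();d[i]+=.01;a,b=fk(d);J[:3,i]=(a-p)/.01;J[3:,i]=(b*R.inv()).as_rotvec()/.01
    return p,R,J
def track(q,pt,Rt,n=1,lam=2e-4,dt=1/12):
    # n sub steps toward target pose within one row
    q=q.copy();q0=q.copy()
    for k in range(4):
        p,R,J=jac(q);e=np.concatenate([pt-p,(Rt*R.inv()).as_rotvec()*1])
        W=np.diag([1,1,1,.3,.3,.3])
        lb=np.maximum(lo-1,q0-V*dt)-q;ub=np.minimum(hi+1,q0+V*dt)-q
        r=lsq_linear(np.vstack([W@J,lam*np.eye(7)]),np.concatenate([W@e,lam*(q0-q)]),(np.minimum(lb,-1e-6),np.maximum(ub,1e-6)))
        q=q+r.x
    return q
def run(q,rows,**k):
    q=np.array(q,float);p,R=fk(q)
    for d,w in rows:
        pt=p+R.apply(d)/1000;Rt=R*Ro.from_rotvec(w);q=track(q,pt,Rt,**k);p,R=fk(q)
    return q
def follow(q,p1,R1,n,**k):
    p0,R0=fk(q);d=(R0.inv()*R1).as_rotvec();tr=[]
    for i in range(1,n+1):
        q=track(q,p0+(p1-p0)*i/n,R0*Ro.from_rotvec(d*i/n),**k);tr.append(q)
    p,R=fk(q);return q,np.linalg.norm(p-p1)*1000,np.degrees((R1.inv()*R).magnitude()),np.array(tr)
E
python3 - <<'E'
from sim import *
q=np.array([-6.5,35.2,-14.8,98.4,11.5,47.8,69.5])
for lam in (1e-3,2e-4,2e-5):
    a=run(q,[[[0,0,0],[0,-.12,0]]]*3+[[[0,0,0],[0,0,0]]],lam=lam);print(np.round(a,1),"vs -14.7 29.1 -4.2 117.9 21.3 16.8 58.2")
    b=run([-14.7,29.1,-4.2,117.9,21.3,16.8,58.2],[[[-2,-1.6,20],[0,-.036,0]]]*5,lam=lam);print(np.round(b,1),"vs -20.4  39.4   7.4 116.8  20.8   0.4  59.3")
    c=run([-20.4,39.4,7.4,116.8,20.8,.4,59.3],[[[-2,0,-6],[.05,0,0]]]+[[[0,0,-6],[.05,0,0]]]*2+[[[0,0,0],[.05,-.02,0]],[[0,0,0],[.03,-.03,0]]],lam=lam);print(np.round(c,1),"vs -43.1  42.8  31.3 117.5  17.7   2.2  52.4")
E
```

```text
[-11.3  28.8  -7.3 115.4  18.5  19.6  62.5] vs -14.7 29.1 -4.2 117.9 21.3 16.8 58.2
[-18.   40.3   4.9 118.2  23.6   0.   57.4] vs -20.4  39.4   7.4 116.8  20.8   0.4  59.3
[-38.   41.   25.9 116.1  19.    4.3  53.9] vs -43.1  42.8  31.3 117.5  17.7   2.2  52.4
[ -9.2  28.7 -12.7 118.5  37.   17.6  42.9] vs -14.7 29.1 -4.2 117.9 21.3 16.8 58.2
[-19.9  40.6   6.9 118.   22.1  -0.   58. ] vs -20.4  39.4   7.4 116.8  20.8   0.4  59.3
[-42.6  42.7  30.8 117.4  17.8   2.4  52.6] vs -43.1  42.8  31.3 117.5  17.7   2.2  52.4
[ -8.7  28.8 -13.4 118.8  38.8  17.6  41. ] vs -14.7 29.1 -4.2 117.9 21.3 16.8 58.2
[-20.   40.7   7.  118.   -6.7  -0.   86.8] vs -20.4  39.4   7.4 116.8  20.8   0.4  59.3
[-42.9  42.8  31.1 117.4  17.8   2.2  52.5] vs -43.1  42.8  31.3 117.5  17.7   2.2  52.4
```

```bash
python3 - <<'E'
from sim import *
q=telemetry.observe()["q"]
Y=lambda s:Ro.from_euler('z',s,degrees=True)
for a in (60,65,70,75,80):
  Rg=rot(PSI,90-a);z=Rg.as_matrix()[:,2];pg=np.array([.598,.1,.031])-z*.003
  for name,via in (("direct",None),("viadown",rot(PSI,0)),("vialat+",rot(PSI,15)*Ro.from_rotvec([.4,0,0])),("vialat-",rot(PSI,15)*Ro.from_rotvec([-.4,0,0]))):
    q1=q
    if via is not None:q1,e,er,_=follow(q,np.array([.53,.1,.18]),via,12,lam=5e-4)
    q1,e0,er0,_=follow(q1,pg-z*.09,Rg,15,lam=5e-4);q2,e,er,_=follow(q1,pg,Rg,10,lam=5e-4)
    print(a,name,np.round([e0,er0,e,er],1),np.round(q2))
    if e+er<3:
      for spin in(90,-90,60,-60):
        RF=Y(spin+PSI)*Ro.from_euler('y',90,degrees=True)*Y(-PSI)*Rg
        for xy in ((.55,.05),(.5,.05),(.55,0)):
          ql,_,_,_=follow(q2,pg+[-.03,0,.13],Rg,10,lam=5e-4)
          qf,e,er,tr=follow(ql,np.array([*xy,.2]),RF,25,lam=5e-4);print("   spin",spin,xy,np.round([e,er],1),np.round(qf))
E
```

```text
60 direct [24.6  8.6 27.3 10.1] [-18.  54.   5. 107.  19.  -0.  61.]
60 viadown [24.6  8.6 27.3 10.1] [-18.  54.   5. 106.   6.  -0.  74.]
60 vialat+ [24.6  8.6 27.3 10.1] [-18.  54.   5. 107.  18.  -0.  62.]
60 vialat- [24.5  8.6 27.3 10.1] [-18.  54.   5. 106.  10.  -0.  70.]
65 direct [11.8  4.1 16.7  6.2] [-17.  54.   4. 107.  21.  -0.  60.]
65 viadown [11.8  4.1 16.7  6.2] [-17.  54.   4. 107.   8.  -0.  73.]
65 vialat+ [11.8  4.1 16.7  6.2] [-17.  54.   4. 107.  19.  -0.  62.]
65 vialat- [11.8  4.1 16.7  6.2] [-17.  54.   4. 107.  13.  -0.  68.]
70 direct [0.2 0.1 6.  2.2] [-16.  55.   4. 108.  22.  -0.  59.]
70 viadown [0.3 0.1 6.  2.2] [-16.  55.   4. 108.   9.  -0.  72.]
70 vialat+ [0.1 0.1 6.  2.2] [-16.  55.   4. 108.  17.  -0.  64.]
70 vialat- [0.2 0.1 6.  2.2] [-16.  55.   4. 108.  18.  -0.  64.]
75 direct [0.2 0.1 0.1 0. ] [-14.  55.   1. 106.  19.   5.  63.]
   spin 90 (0.55, 0.05) [0.1 0. ] [-37.  66.   0.  82.  55.  93. 117.]
   spin 90 (0.5, 0.05) [0.1 0. ] [-39.  64.  -1.  92.  53.  91. 110.]
   spin 90 (0.55, 0) [0.1 0. ] [-34.  64.   1.  88.  58.  88. 115.]
   sp
[... 6272 characters left out ...]
]
   spin 90 (0.55, 0) [0.1 0. ] [-32.  67.  -4.  87.  62.  96. 111.]
   spin -90 (0.55, 0.05) [0.1 0. ] [ 36.  72. -33.  80. -41.  76.  46.]
   spin -90 (0.5, 0.05) [0.2 0. ] [ 39.  70. -34.  90. -41.  71.  51.]
   spin -90 (0.55, 0) [0.1 0. ] [ 38.  72. -31.  74. -39.  83.  44.]
   spin 60 (0.55, 0.05) [0.8 0.2] [-35.  81.  26.  44.  28. 116. 139.]
   spin 60 (0.5, 0.05) [0.4 0.1] [-32.  74.   4.  60.  38. 116. 120.]
   spin 60 (0.55, 0) [0.2 0.1] [-27.  77.   7.  52.  42. 116. 128.]
   spin -60 (0.55, 0.05) [0.1 0. ] [ 20.  80. -28.  42. -32. 115.  37.]
   spin -60 (0.5, 0.05) [0. 0.] [ 23.  75. -26.  59. -30. 106.  45.]
   spin -60 (0.55, 0) [6.  1.2] [ 27.  83. -44.  39. -19. 116.  30.]
```

```bash
sed -i 's/^RG=rot(PSI,30)/RG=rot(PSI,12)/' kin.py; python3 - <<'E'
from sim import *
go(PG-ZG*.09,RG,vmax=15,wmax=.06)
E
```

```text
t 2.92 pos [0.5622 0.1034 0.1824] q [-43.1  42.8  31.3 117.5  17.7   2.2  52.4] F [ 0.2  1.  -1. ] gap 0.0851
n 6 dist [ 16.5  -5.3 -60.4] rot [-0.244  0.263 -0.015]
[[np.float64(2.2), np.float64(1.4), np.float64(10.1)], [np.float64(-0.041), np.float64(0.044), np.float64(-0.002)]]
[[np.float64(1.8), np.float64(1.0), np.float64(10.3)], [np.float64(-0.041), np.float64(0.044), np.float64(-0.002)]]
[[np.float64(1.3), np.float64(0.6), np.float64(10.4)], [np.float64(-0.041), np.float64(0.044), np.float64(-0.002)]]
[[np.float64(0.9), np.float64(0.1), np.float64(10.4)], [np.float64(-0.041), np.float64(0.044), np.float64(-0.002)]]
[[np.float64(0.4), np.float64(-0.3), np.float64(10.5)], [np.float64(-0.041), np.float64(0.044), np.float64(-0.002)]]
[[np.float64(-0.0), np.float64(-0.7), np.float64(10.5)], [np.float64(-0.041), np.float64(0.044), np.float64(-0.002)]]
```

Call:
{"op": "jog_arm", "data": {"plan": [[[2.2, 1.4, 10], [-0.041, 0.044, -0.002]], [[1.8, 1, 10], [-0.041, 0.044, -0.002]], [[1.3, 0.6, 10], [-0.041, 0.044, -0.002]], [[0.9, 0, 10], [-0.041, 0.044, -0.002]], [[0.4, -0.3, 10], [-0.041, 0.044, -0.002]]]}}

```text
time_s: 3.33
position: [0.575, 0.0985, 0.1333]
ee_rot: [-178.2, 14.3, -174.8]
force: [-1.1, -0.5, -0.3]
finger_gap: 0.0854
```

```bash
python3 - <<'E'
from sim import *
go(PG-ZG*.09,RG,vmax=15,wmax=.06)
E
```

```text
t 3.33 pos [0.575  0.0985 0.1333] q [-14.4  43.5  -1.5 106.1  17.9  17.4  63.1] F [-1.1 -0.5 -0.3] gap 0.0854
n 1 dist [  3.8  -0.4 -11.3] rot [-0.033  0.04  -0.005]
[[np.float64(-0.8), np.float64(-0.3), np.float64(11.9)], [np.float64(-0.033), np.float64(0.04), np.float64(-0.005)]]
```

Call:
{"op": "jog_arm", "data": {"plan": [[[-0.8, -0.3, 12], [-0.033, 0.04, -0.005]], [[0, 0, 18], [0, 0, 0]], [[0, 0, 18], [0, 0, 0]], [[0, 0, 10], [0, 0, 0]], [[0, 0, 0], [0, 0, 0]]]}}

```text
time_s: 3.75
position: [0.5875, 0.0987, 0.075]
ee_rot: [-179.8, 12.0, -174.5]
force: [0.6, 0.6, -0.4]
finger_gap: 0.0851
```

```bash
python3 - <<'E'
from sim import *
go(PG,RG,vmax=12,wmax=.06)
p,d=read_camera("scene");u,v,w,h=200,130,160,150
cv2.imwrite("pics/s2.png",cv2.resize(p[v:v+h,u:u+w],None,fx=4,fy=4,interpolation=cv2.INTER_CUBIC))
E
```

```text
t 3.75 pos [0.5875 0.0987 0.075 ] q [-11.6  50.3  -3.7 103.4  18.1  15.2  64.8] F [ 0.6  0.6 -0.4] gap 0.0851
n 4 dist [  9.9   1.2 -41. ] rot [-0.003 -0.001 -0.   ]
[[np.float64(-0.3), np.float64(0.1), np.float64(10.5)], [np.float64(-0.001), np.float64(-0.0), np.float64(-0.0)]]
[[np.float64(-0.3), np.float64(0.1), np.float64(10.6)], [np.float64(-0.001), np.float64(-0.0), np.float64(-0.0)]]
[[np.float64(-0.3), np.float64(0.1), np.float64(10.6)], [np.float64(-0.001), np.float64(-0.0), np.float64(-0.0)]]
[[np.float64(-0.3), np.float64(0.1), np.float64(10.6)], [np.float64(-0.001), np.float64(-0.0), np.float64(-0.0)]]
```

View pics/s2.png

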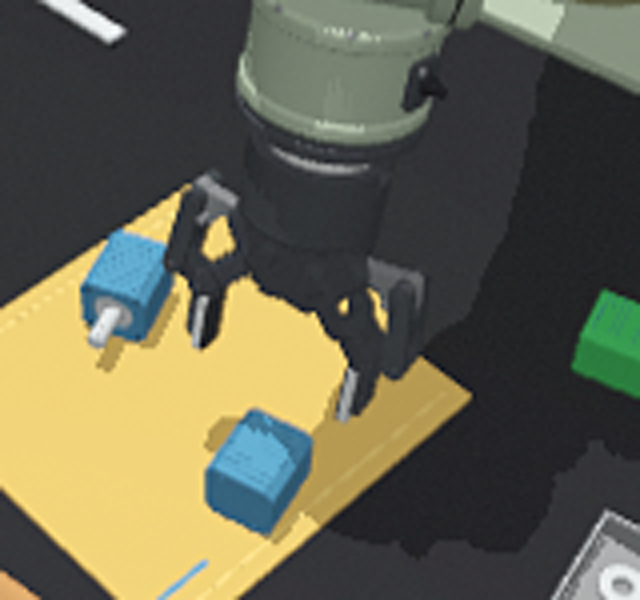

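The open fingers are around (200,320) and (355,390) in the zoomed view, straddling the cap. They are clear of the axle cap. I'm descending and closing.

Call:
{"op": "jog_arm", "data": {"plan": [[[-0.3, 0, 10.6], [0, 0, 0]], [[-0.3, 0, 10.6], [0, 0, 0]], [[-0.3, 0, 10.6], [0, 0, 0]], [[-0.3, 0, 10.4], [0, 0, 0]], [[0, 0, 0], [0, 0, 0]]]}}

```text
time_s: 4.22
position: [0.5974, 0.0997, 0.0339]
ee_rot: [-179.8, 12.1, -174.5]
force: [0.1, -1.0, -0.2]
finger_gap: 0.0854
```

Call:
{"op": "jog_arm", "data": {"plan": [[[0, 0, 0], [0, 0, 0]], [[0, 0, 0], [0, 0, 0]], [[0, 0, 0], [0, 0, 0]], [[0, 0, 0], [0, 0, 0]], [[0, 0, 0], [0, 0, 0]]], "hand": 0, "squeeze": 50}}

```text
time_s: 4.63
position: [0.5983, 0.1, 0.0372]
ee_rot: [-179.9, 12.3, -174.5]
force: [-10.7, -1.2, 30.2]
finger_gap: 0.0303
```

Call:
{"op": "jog_arm", "data": {"plan": [[[0, 0, 0], [0, 0, 0]], [[0, 0, 0], [0, 0, 0]], [[0, 0, 0], [0, 0, 0]]]}}

```text
time_s: 4.88
position: [0.5983, 0.0999, 0.0374]
ee_rot: [-179.9, 12.3, -174.5]
force: [-6.1, -0.8, 23.3]
finger_gap: 0.0303
```

```bash
python3 - <<'E'
from sim import *
Rg=Ro.from_euler('xyz',telemetry.observe()["ee_rot"],degrees=True)
go(PG+[-.02,-.02,.13],RG,vmax=25)
p,d=read_camera("scene");u,v,w,h=200,130,160,150
cv2.imwrite("pics/s3.png",cv2.resize(p[v:v+h,u:u+w],None,fx=4,fy=4,interpolation=cv2.INTER_CUBIC))
E
```

```text
t 4.88 pos [0.5983 0.0999 0.0374] q [-12.3  54.7  -2.2 102.3  18.6  11.5  64.3] F [-6.1 -0.8 23.3] gap 0.0303
n 6 dist [-20.9 -20.  126.5] rot [-0.003  0.005  0.   ]
[[np.float64(-0.8), np.float64(-3.0), np.float64(-21.4)], [np.float64(-0.0), np.float64(0.001), np.float64(0.0)]]
[[np.float64(-0.8), np.float64(-3.0), np.float64(-21.4)], [np.float64(-0.0), np.float64(0.001), np.float64(0.0)]]
[[np.float64(-0.8), np.float64(-3.0), np.float64(-21.4)], [np.float64(-0.0), np.float64(0.001), np.float64(0.0)]]
[[np.float64(-0.7), np.float64(-3.0), np.float64(-21.4)], [np.float64(-0.0), np.float64(0.001), np.float64(0.0)]]
[[np.float64(-0.7), np.float64(-3.0), np.float64(-21.4)], [np.float64(-0.0), np.float64(0.001), np.float64(0.0)]]
[[np.float64(-0.7), np.float64(-3.0), np.float64(-21.4)], [np.float64(-0.0), np.float64(0.001), np.float64(0.0)]]
```

View pics/s3.png

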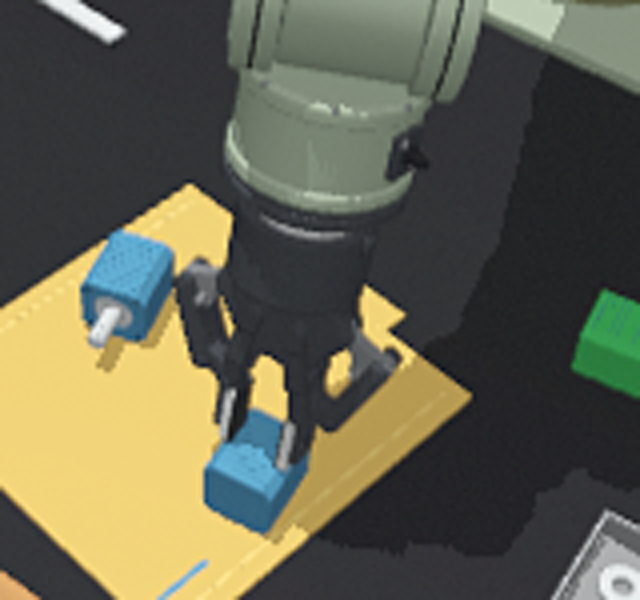

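```bash
python3 - <<'E'
from sim import *
im=[]
p,d=read_camera("scene");P=cloud("scene",d);u,v,w,h=235,210,60,60
im.append(cv2.resize(p[v:v+h,u:u+w],(480,480),interpolation=cv2.INTER_CUBIC))
p2,d2=read_camera("top");u,v,w,h=195,120,80,80
im.append(cv2.resize(p2[v:v+h,u:u+w][:60],(480,360),interpolation=cv2.INTER_CUBIC))
cv2.imwrite("pics/s4.png",im[0]);cv2.imwrite("pics/t4.png",im[1])
for vv in range(228,266,3): print(vv,[tuple(int(round(c*1000)) for c in P[vv,uu]) for uu in range(250,282,3)])
E
```

```text
228 [(559, 32, 4), (554, 37, 3), (600, 79, 82), (596, 85, 84), (581, 82, 66), (538, 62, 6), (531, 67, 3), (527, 73, 3), (596, 123, 114), (587, 126, 107), (576, 127, 96)]
231 [(566, 37, 2), (561, 43, 2), (602, 81, 75), (597, 86, 74), (550, 62, 6), (543, 66, 2), (541, 73, 6), (534, 78, 3), (594, 123, 102), (590, 128, 100), (586, 133, 101)]
234 [(573, 42, 2), (602, 73, 58), (603, 82, 66), (597, 86, 63), (584, 85, 48), (578, 89, 45), (573, 95, 46), (594, 116, 85), (597, 125, 95), (590, 129, 91), (593, 138, 101)]
237 [(581, 49, 4), (578, 55, 5), (605, 83, 57), (596, 85, 49), (591, 91, 50), (586, 96, 48), (581, 101, 47), (597, 118, 78), (593, 124, 79), (587, 128, 76), (535, 106, 3)]
240 [(588, 54, 3), (583, 59, 2), (603, 82, 43), (601, 89, 47), (597, 95, 48), (593, 101, 49), (587, 105, 45), (601, 121, 74), (596, 126, 73), (587, 129, 66), (542, 111, 2)]
243 [(595, 60, 3), (613, 81, 41), (613, 89, 48), (608, 95, 48), (605, 101, 49), (601, 106, 49), (594, 110, 46), (601, 122, 64), (597, 128, 64), (571, 120, 29), (551, 117, 4)]
246 [(603, 66, 5), (622, 88, 46), (619, 94, 47), (614, 99, 47), (6
[... 439 characters left out ...]
), (572, 132, 3)]
255 [(622, 81, 3), (625, 91, 15), (622, 98, 19), (621, 105, 23), (621, 113, 31), (620, 121, 37), (615, 126, 36), (598, 123, 13), (587, 125, 2), (584, 131, 4), (578, 136, 2)]
258 [(629, 86, 3), (624, 91, 2), (621, 97, 5), (623, 107, 15), (621, 114, 20), (619, 121, 23), (613, 125, 20), (597, 123, 0), (594, 130, 2), (590, 136, 3), (586, 141, 3)]
261 [(636, 91, 3), (631, 96, 3), (626, 101, 2), (623, 107, 3), (622, 115, 9), (620, 122, 14), (611, 125, 5), (606, 130, 3), (602, 135, 4), (596, 140, 2), (591, 145, 1)]
264 [(643, 96, 4), (639, 102, 5), (634, 107, 4), (630, 112, 4), (625, 118, 4), (620, 123, 2), (617, 129, 3), (612, 134, 4), (608, 140, 4), (602, 144, 0), (598, 150, 1)]
```

View pics/s4.png

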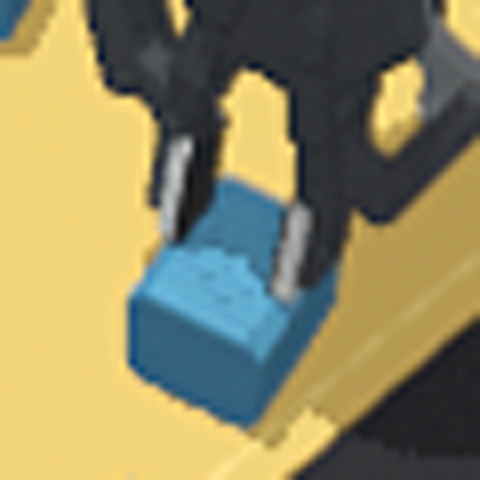

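View pics/t4.png

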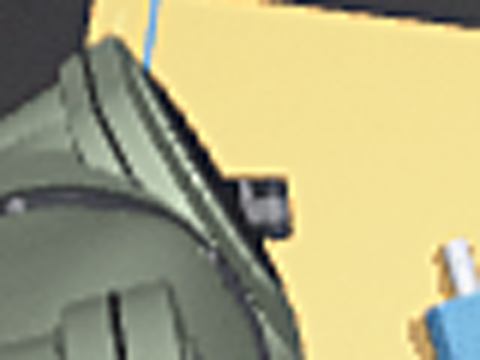

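```bash
python3 - <<'E'
from sim import *
R=RG.as_matrix()
for nm,p,g in(("s2",np.array([.5875,.0987,.075]),.0427),("now",np.array([.5983,.0999,.0374]),.015)):
    for k in (-.01,0,.01,.022):
        print(nm,k,[np.round(proj("scene",p+R[:,1]*s*(g+.004)+R[:,2]*k)[0],1) for s in(1,-1)])
E
```

```text
s2 -0.01 [array([285.1, 236.7]), array([249.3, 218.8])]
s2 0 [array([284.3, 240. ]), array([248.8, 222.1])]
s2 0.01 [array([283.6, 243.2]), array([248.3, 225.4])]
s2 0.022 [array([282.6, 247. ]), array([247.6, 229.2])]
now -0.01 [array([271. , 244.5]), array([256.8, 237.2])]
now 0 [array([270.3, 247.7]), array([256.2, 240.4])]
now 0.01 [array([269.6, 250.7]), array([255.6, 243.4])]
now 0.022 [array([268.9, 254.4]), array([255. , 247.1])]
```

The fingers stopped at 30 mm, less than the cap's 44 mm, with 23 N pushing up. In the picture their tips stand on the cap's top edge at about (271,247) and (256,240). The real tips therefore reach roughly 25–30 mm less far than the tool data says. I'll open, go about 34 mm deeper while watching the force, and close again.

Call:
{"op": "jog_arm", "data": {"plan": [[[0, 0, -10], [0, 0, 0]], [[0, 0, 0], [0, 0, 0]], [[0, 0, 0], [0, 0, 0]], [[0, 0, 0], [0, 0, 0]], [[0, 0, 0], [0, 0, 0]]], "hand": 1}}

```text
time_s: 5.45
position: [0.5956, 0.0995, 0.0455]
ee_rot: [-179.8, 12.2, -174.5]
force: [-0.1, -0.5, 0.6]
finger_gap: 0.085
```

```bash
python3 - <<'E'
from sim import *
go([.601,.1,.012],RG,vmax=10)
p,d=read_camera("scene");P=cloud("scene",d);u,v,w,h=220,190,80,80
cv2.imwrite("pics/s5.png",cv2.resize(p[v:v+h,u:u+w],(560,560),interpolation=cv2.INTER_CUBIC))
for m in nets.masks_of("scene","cap"):
  if abs(m["rect"][0]-264)<8:
    Q=P[m["pixels"]&(d>0)];Q=Q[Q[:,2]>.04];r=cv2.minAreaRect((Q[:,:2]*1000).astype(np.float32));print(r)
E
```

```text
t 5.45 pos [0.5956 0.0995 0.0455] q [-12.1  53.7  -2.5 102.6  18.5  12.3  64.4] F [-0.1 -0.5  0.6] gap 0.085
n 4 dist [  5.4   0.5 -33.5] rot [-0.003  0.003  0.   ]
[[np.float64(0.4), np.float64(0.0), np.float64(8.5)], [np.float64(-0.001), np.float64(0.001), np.float64(0.0)]]
[[np.float64(0.4), np.float64(0.0), np.float64(8.5)], [np.float64(-0.001), np.float64(0.001), np.float64(0.0)]]
[[np.float64(0.4), np.float64(0.0), np.float64(8.5)], [np.float64(-0.001), np.float64(0.001), np.float64(0.0)]]
[[np.float64(0.4), np.float64(0.0), np.float64(8.5)], [np.float64(-0.001), np.float64(0.001), np.float64(0.0)]]
```

View pics/s5.png

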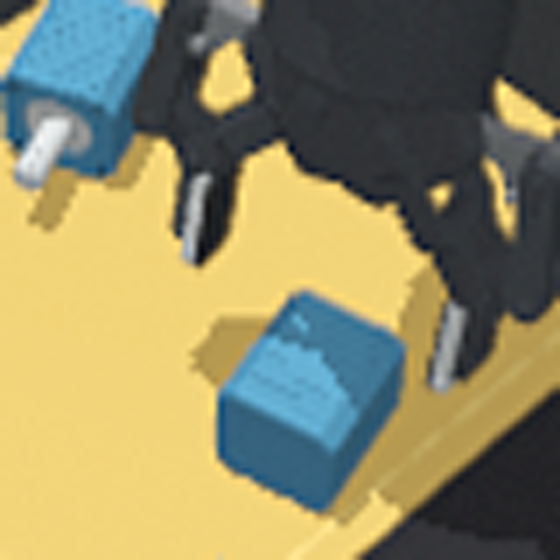

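```bash
python3 - <<'E'
from sim import *
p,d=read_camera("scene");P=cloud("scene",d);s=telemetry.observe();R=Ro.from_euler('xyz',s["ee_rot"],degrees=True)
T=R.inv().apply((P-s["position"]).reshape(-1,3)).reshape(P.shape)*1000
for vv in range(232,248,2):print(vv,[tuple(np.round(T[vv,u]).astype(int)) for u in range(280,292,2)])
for vv in range(214,230,2):print(vv,[tuple(np.round(T[vv,u]).astype(int)) for u in range(246,256,2)])
E
```

```text
232 [(np.int64(80), np.int64(5), np.int64(26)), (np.int64(81), np.int64(10), np.int64(24)), (np.int64(-7), np.int64(44), np.int64(-60)), (np.int64(-13), np.int64(51), np.int64(-68)), (np.int64(-13), np.int64(55), np.int64(-71)), (np.int64(-7), np.int64(57), np.int64(-67))]
234 [(np.int64(76), np.int64(8), np.int64(29)), (np.int64(77), np.int64(13), np.int64(26)), (np.int64(-10), np.int64(46), np.int64(-57)), (np.int64(-8), np.int64(50), np.int64(-58)), (np.int64(-10), np.int64(55), np.int64(-63)), (np.int64(-6), np.int64(58), np.int64(-62))]
236 [(np.int64(71), np.int64(11), np.int64(30)), (np.int64(73), np.int64(15), np.int64(29)), (np.int64(-12), np.int64(48), np.int64(-54)), (np.int64(-7), np.int64(51), np.int64(-52)), (np.int64(-6), np.int64(55), np.int64(-54)), (np.int64(2), np.int64(57), np.int64(-49))]
238 [(np.int64(64), np.int64(14), np.int64(29)), (np.int64(-10), np.int64(44), np.int64(-44)), (np.int64(-11), np.int64(49), np.int64(-48)), (np.int64(-6), np.int64(52), np.int64(-45)), (np.int64(-5), np.int64(56), np.int64(-47)), (np.int64(3), np.int64(58), np.int64(-42))]
240 
[... 2254 characters left out ...]
))]
224 [(np.int64(-10), np.int64(-48), np.int64(-32)), (np.int64(-10), np.int64(-42), np.int64(-35)), (np.int64(-1), np.int64(-42), np.int64(-29)), (np.int64(62), np.int64(-66), np.int64(28)), (np.int64(68), np.int64(-63), np.int64(30))]
226 [(np.int64(-9), np.int64(-47), np.int64(-26)), (np.int64(-9), np.int64(-42), np.int64(-28)), (np.int64(56), np.int64(-67), np.int64(32)), (np.int64(57), np.int64(-62), np.int64(29)), (np.int64(60), np.int64(-58), np.int64(29))]
228 [(np.int64(45), np.int64(-72), np.int64(33)), (np.int64(47), np.int64(-68), np.int64(32)), (np.int64(49), np.int64(-63), np.int64(31)), (np.int64(52), np.int64(-59), np.int64(30)), (np.int64(57), np.int64(-56), np.int64(32))]
```

Call:
{"op": "jog_arm", "data": {"plan": [[[2, 0, 9], [0, 0, 0]], [[0.5, 0, 9], [0, 0, 0]], [[0, 0, 9], [0, 0, 0]], [[0, 0, 7], [0, 0, 0]], [[0, 0, 0], [0, 0, 0]]]}}

```text
time_s: 6.02
position: [0.5999, 0.0998, 0.0101]
ee_rot: [-179.8, 12.1, -174.5]
force: [0.1, -0.6, -0.2]
finger_gap: 0.0857
```

```bash
python3 - <<'E'
from sim import *
go([.603,.1005,-.003],RG,vmax=5)
p,d=read_camera("scene");P=cloud("scene",d);u,v,w,h=220,190,80,80
cv2.imwrite("pics/s6.png",cv2.resize(p[v:v+h,u:u+w],(560,560),interpolation=cv2.INTER_CUBIC))
E
```

```text
t 6.02 pos [0.5999 0.0998 0.0101] q [-12.7  57.6  -1.3 101.9  18.8   9.   63.9] F [ 0.1 -0.6 -0.2] gap 0.0857
n 3 dist [  3.1   0.7 -13.1] rot [-0.003  0.001  0.   ]
[[np.float64(-0.1), np.float64(0.1), np.float64(4.5)], [np.float64(-0.001), np.float64(0.0), np.float64(0.0)]]
[[np.float64(-0.1), np.float64(0.1), np.float64(4.5)], [np.float64(-0.001), np.float64(0.0), np.float64(0.0)]]
[[np.float64(-0.1), np.float64(0.1), np.float64(4.5)], [np.float64(-0.001), np.float64(0.0), np.float64(0.0)]]
```

View pics/s6.png

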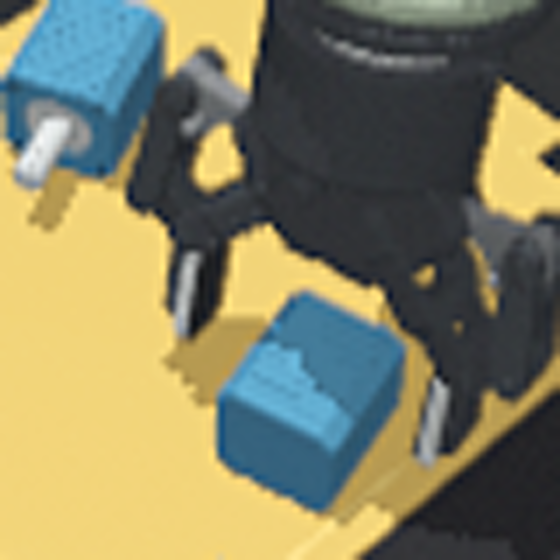

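The open tips are now at (185,335) and (430,460) in the zoomed view, beside the cap, and there is no contact force. I'm going 13 mm further and closing.

Call:
{"op": "jog_arm", "data": {"plan": [[[0, 0, 4.5], [0, 0, 0]], [[0, 0, 4.5], [0, 0, 0]], [[0, 0, 4.5], [0, 0, 0]], [[0, 0, 0], [0, 0, 0]]]}}

```text
time_s: 6.4
position: [0.6031, 0.1001, -0.002]
ee_rot: [-179.8, 12.1, -174.5]
force: [-0.1, 0.3, -0.5]
finger_gap: 0.0855
```

Call:
{"op": "jog_arm", "data": {"plan": [[[0, 0, 0], [0, 0, 0]], [[0, 0, 0], [0, 0, 0]], [[0, 0, 0], [0, 0, 0]], [[0, 0, 0], [0, 0, 0]], [[0, 0, 0], [0, 0, 0]]], "hand": 0, "squeeze": 50}}

```text
time_s: 6.82
position: [0.6034, 0.1001, -0.0007]
ee_rot: [-179.8, 12.2, -174.5]
force: [-1.7, -0.6, 6.8]
finger_gap: 0.0434
```

```bash
python3 - <<'E'
from sim import *
s=log();print(s["force"],s["ft_torque"],s["finger_gap"],s["position"])
p,d=read_camera("scene");u,v,w,h=220,190,80,80
cv2.imwrite("pics/s7.png",cv2.resize(p[v:v+h,u:u+w],(560,560),interpolation=cv2.INTER_CUBIC))
E
```

```text
[-1.72774144 -0.64052579  6.78629837] [0.03099099 0.37409195 0.03686459] 0.043416451784576426 [ 0.60338285  0.10013613 -0.00074646]
```

View pics/s7.png

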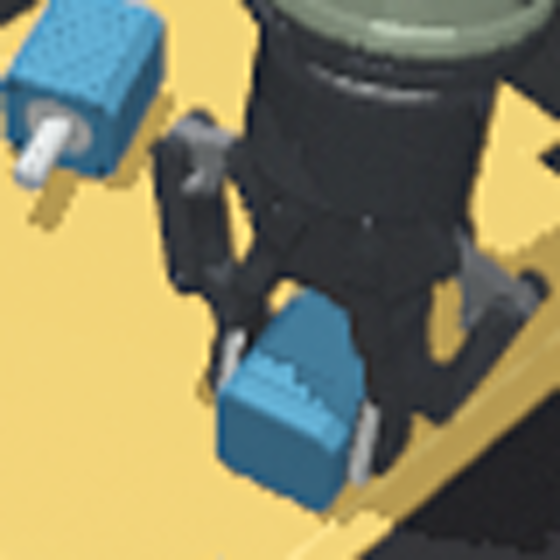

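The opening is 43.4 mm, which matches the cap's width, and both pads are on its sides. I'm lifting.

Call:
{"op": "jog_arm", "data": {"plan": [[[-1.8, -3, -12], [0, 0, 0]], [[-3, -3, -20], [0, 0, 0]], [[-3, -3, -25], [0, 0, 0]], [[-3, -3, -25], [0, 0, 0]], [[-3, -3, -25], [0, 0, 0]]], "squeeze": 60}}

```text
time_s: 7.28
position: [0.5952, 0.0841, 0.1083]
ee_rot: [-179.8, 12.2, -174.5]
force: [0.6, 1.0, -0.3]
finger_gap: 0.0434
```

Call:
{"op": "jog_arm", "data": {"plan": [[[-3, -3, -25], [0, 0, 0]], [[-3, -3, -25], [0, 0, 0]], [[-2, -2, -12], [0, 0, 0]], [[0, 0, 0], [0, 0, 0]]]}}

```text
time_s: 7.62
position: [0.5919, 0.0756, 0.1723]
ee_rot: [-179.8, 12.4, -174.5]
force: [0.1, -0.6, 0.2]
finger_gap: 0.0431
```

```bash
cat >> sim.py <<'E'
Y=lambda s:Ro.from_euler('z',s,degrees=True)
RF=Y(90+PSI)*Ro.from_euler('y',90,degrees=True)*Y(-PSI)*RG
E
python3 - <<'E'
from sim import *
s=log()
for xy in ((.55,.03),(.53,.0),(.55,-.03)):
  qf,e,er,tr=follow(s["q"],np.array([*xy,.22]),RF,25,lam=5e-4);print(xy,np.round([e,er],1),np.round(qf),tr[:,5].max())
go([.55,0,.22],RF,wmax=.08)
p,d=read_camera("scene");u,v,w,h=200,110,160,150
cv2.imwrite("pics/s8.png",cv2.resize(p[v:v+h,u:u+w],None,fx=4,fy=4,interpolation=cv2.INTER_CUBIC))
E
```

```text
(0.55, 0.03) [0.1 0. ] [-36.  65.  -1.  84.  58.  95. 116.] 94.93847779630663
(0.53, 0.0) [0.1 0. ] [-34.  63.  -1.  92.  59.  91. 111.] 91.30791692841606
(0.55, -0.03) [0.1 0. ] [-32.  63.   1.  91.  61.  89. 113.] 89.2287090804848
t 7.62 pos [0.5919 0.0756 0.1723] q [-5.9 41.3 -9.5 99.1 16.7 28.6 69.1] F [ 0.1 -0.6  0.2] gap 0.0431
n 27 dist [-41.9 -75.6  47.7] rot [ 0.925  1.212 -1.441]
[[np.float64(1.4), np.float64(-2.6), np.float64(-2.1)], [np.float64(0.034), np.float64(0.045), np.float64(-0.053)]]
[[np.float64(1.6), np.float64(-2.6), np.float64(-2.0)], [np.float64(0.034), np.float64(0.045), np.float64(-0.053)]]
[[np.float64(1.8), np.float64(-2.6), np.float64(-1.8)], [np.float64(0.034), np.float64(0.045), np.float64(-0.053)]]
[[np.float64(2.1), np.float64(-2.6), np.float64(-1.6)], [np.float64(0.034), np.float64(0.045), np.float64(-0.053)]]
[[np.float64(2.3), np.float64(-2.5), np.float64(-1.4)], [np.float64(0.034), np.float64(0.045), np.float64(-0.053)]]
[[np.float64(2.5), np.float64(-2.4), np.float64(-1.2)], [np.float64(0.034), np.float64(0.045), np.float64(-0.053)]]
[[np.float64(2.6), np.float64(-2.3), np.float64(-1.0)], [np.float64(0.034), np.float64(0.045), np.float64(-0.053)]]
[[np.float64(2.8), np.float64(-2.2), np.float64(-0.8)], [np.float64(0.034), np.float64(0.045), np.float64(-0.053)]]
[[np.float64(2.9), np.float64(-2.1), np.float64(-0.6)], [np.float64(0.034), np.float64(0.045), np.float64(-0.053)]]
[[np.float64(3.1), np.float64(-1.9), np.float64(-0.4)], [np.float64(0.034), np.float64(0.045), np.float64(-0.053)]]
```

View pics/s8.png

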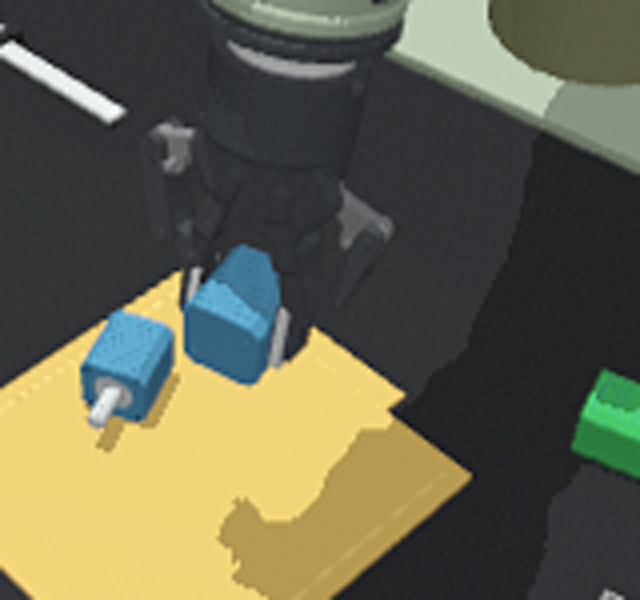

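Cap held and lifted, at about (232,315) in the zoom; the end facing the camera is plain and closed. The axle cap is untouched. Now the turn-over.

Call:
{"op": "jog_arm", "data": {"plan": [[[1.4, -2.6, -2], [0.034, 0.045, -0.053]], [[1.6, -2.6, -2], [0.034, 0.045, -0.053]], [[1.8, -2.6, -1.8], [0.034, 0.045, -0.053]], [[2, -2.6, -1.6], [0.034, 0.045, -0.053]], [[2.3, -2.5, -1.4], [0.034, 0.045, -0.053]]]}}

```text
time_s: 8.08
position: [0.5831, 0.0621, 0.177]
ee_rot: [-168.7, -2.4, -160.6]
force: [-0.1, -0.7, -0.5]
finger_gap: 0.0431
```

Call:
{"op": "jog_arm", "data": {"plan": [[[2.5, -2.4, -1.2], [0.034, 0.045, -0.053]], [[2.6, -2.3, -1], [0.034, 0.045, -0.053]], [[2.8, -2.2, -0.8], [0.034, 0.045, -0.053]], [[2.9, -2, -0.6], [0.034, 0.045, -0.053]], [[3, -2, -0.4], [0.034, 0.045, -0.053]]]}}

```text
time_s: 8.5
position: [0.5755, 0.0483, 0.1855]
ee_rot: [-161.0, -18.9, -149.1]
force: [-1.2, -0.4, -1.3]
finger_gap: 0.0435
```

```bash
python3 - <<'E'
from sim import *
go([.55,0,.22],RF,wmax=.08)
E
```

```text
t 8.5 pos [0.5755 0.0483 0.1855] q [-16.8  50.5  -7.2  76.6  28.7  71.6  88.2] F [-1.2 -0.4 -1.3] gap 0.0435
n 17 dist [-25.5 -48.3  34.5] rot [ 0.587  0.759 -0.901]
[[np.float64(3.3), np.float64(-1.9), np.float64(-0.4)], [np.float64(0.035), np.float64(0.045), np.float64(-0.053)]]
[[np.float64(3.4), np.float64(-1.7), np.float64(-0.2)], [np.float64(0.035), np.float64(0.045), np.float64(-0.053)]]
[[np.float64(3.5), np.float64(-1.6), np.float64(-0.0)], [np.float64(0.035), np.float64(0.045), np.float64(-0.053)]]
[[np.float64(3.5), np.float64(-1.4), np.float64(0.2)], [np.float64(0.035), np.float64(0.045), np.float64(-0.053)]]
[[np.float64(3.6), np.float64(-1.2), np.float64(0.4)], [np.float64(0.035), np.float64(0.045), np.float64(-0.053)]]
[[np.float64(3.6), np.float64(-1.0), np.float64(0.6)], [np.float64(0.035), np.float64(0.045), np.float64(-0.053)]]
[[np.float64(3.6), np.float64(-0.8), np.float64(0.8)], [np.float64(0.035), np.float64(0.045), np.float64(-0.053)]]
[[np.float64(3.6), np.float64(-0.5), np.float64(1.0)], [np.float64(0.035), np.float64(0.045), np.float64(-0.053)]]
[[np.float64(3.6), np.float64(-0.3), np.float64(1.2)], [np.float64(0.035), np.float64(0.045), np.float64(-0.053)]]
[[np.float64(3.6), np.float64(-0.1), np.float64(1.3)], [np.float64(0.035), np.float64(0.045), np.float64(-0.053)]]
```

Call:
{"op": "jog_arm", "data": {"plan": [[[3.3, -1.9, -0.4], [0.035, 0.045, -0.053]], [[3.4, -1.7, 0], [0.035, 0.045, -0.053]], [[3.5, -1.6, 0], [0.035, 0.045, -0.053]], [[3.5, -1.4, 0.2], [0.035, 0.045, -0.053]], [[3.6, -1.2, 0.4], [0.035, 0.045, -0.053]]]}}

```text
time_s: 8.92
position: [0.5679, 0.034, 0.1954]
ee_rot: [-155.8, -36.5, -138.6]
force: [-0.4, -0.7, -0.8]
finger_gap: 0.0427
```

Call:
{"op": "jog_arm", "data": {"plan": [[[3.6, -1, 0.6], [0.035, 0.045, -0.053]], [[3.6, -0.8, 0.8], [0.035, 0.045, -0.053]], [[3.6, -0.5, 1], [0.035, 0.045, -0.053]], [[3.6, -0.3, 1.2], [0.035, 0.045, -0.053]], [[3.6, 0, 1.3], [0.035, 0.045, -0.053]]]}}

```text
time_s: 9.33
position: [0.5604, 0.0199, 0.2054]
ee_rot: [-154.3, -54.6, -126.7]
force: [-0.2, -0.0, -1.1]
finger_gap: 0.0433
```

```bash
python3 - <<'E'
from sim import *
go([.55,0,.22],RF,wmax=.08)
E
```

```text
t 9.33 pos [0.5604 0.0199 0.2054] q [-27.6  59.7  -3.1  75.2  46.1  90.3 107. ] F [-0.2 -0.  -1.1] gap 0.0433
n 7 dist [-10.4 -19.9  14.6] rot [ 0.239  0.307 -0.37 ]
[[np.float64(3.5), np.float64(0.1), np.float64(1.5)], [np.float64(0.034), np.float64(0.044), np.float64(-0.053)]]
[[np.float64(3.4), np.float64(0.4), np.float64(1.6)], [np.float64(0.034), np.float64(0.044), np.float64(-0.053)]]
[[np.float64(3.4), np.float64(0.6), np.float64(1.7)], [np.float64(0.034), np.float64(0.044), np.float64(-0.053)]]
[[np.float64(3.2), np.float64(0.8), np.float64(1.9)], [np.float64(0.034), np.float64(0.044), np.float64(-0.053)]]
[[np.float64(3.1), np.float64(1.1), np.float64(2.0)], [np.float64(0.034), np.float64(0.044), np.float64(-0.053)]]
[[np.float64(2.9), np.float64(1.3), np.float64(2.0)], [np.float64(0.034), np.float64(0.044), np.float64(-0.053)]]
[[np.float64(2.8), np.float64(1.5), np.float64(2.1)], [np.float64(0.034), np.float64(0.044), np.float64(-0.053)]]
```

Call:
{"op": "jog_arm", "data": {"plan": [[[3.5, 0, 1.5], [0.034, 0.044, -0.053]], [[3.4, 0.4, 1.6], [0.034, 0.044, -0.053]], [[3.4, 0.6, 1.7], [0.034, 0.044, -0.053]], [[3.2, 0.8, 1.9], [0.034, 0.044, -0.053]], [[3, 1, 2], [0.034, 0.044, -0.053]]]}}

```text
time_s: 9.75
position: [0.5532, 0.0057, 0.2156]
ee_rot: [-164.1, -72.1, -105.0]
force: [-0.1, 0.8, -0.9]
finger_gap: 0.0436
```

Call:
{"op": "jog_arm", "data": {"plan": [[[2.9, 1.3, 2], [0.034, 0.044, -0.053]], [[2.8, 1.5, 2], [0.034, 0.044, -0.053]], [[0, 0, 0], [0, 0, 0]], [[0, 0, 0], [0, 0, 0]]]}}

```text
time_s: 10.08
position: [0.5502, 0.0003, 0.2198]
ee_rot: [-179.3, -77.8, -85.4]
force: [0.4, -0.4, -0.2]
finger_gap: 0.0435
```

```bash
python3 - <<'E'
from sim import *
go([.55,0,.22],RF,wmax=.08)
for c in ("scene","top"):
    p,d=read_camera(c);P=cloud(c,d);np.savez(f"{c}f.npz",P=P,p=p)
    ms=nets.masks_of(c,"cap");print([(round(m["confidence"],2),np.round(m["rect"]),np.round(np.median(P[m["pixels"]],0),3)) for m in ms])
    cc=proj(c,np.array([.55,.025,.22]))[0].astype(int);print(cc)
    r=40 if c=="scene" else 45;v=max(cc[1]-r,0);u=cc[0]-r
    cv2.imwrite(f"pics/{c}9.png",cv2.resize(p[v:v+2*r,u:u+2*r],(560,560),interpolation=cv2.INTER_CUBIC))
E
```

```text
t 10.08 pos [5.502e-01 3.000e-04 2.198e-01] q [-33.3  63.9  -0.7  87.9  59.7  92.4 114.2] F [ 0.4 -0.4 -0.2] gap 0.0435
n 1 dist [-0.2 -0.3  0.2] rot [ 0.003  0.003 -0.003]
[[np.float64(0.3), np.float64(0.2), np.float64(0.3)], [np.float64(0.003), np.float64(0.003), np.float64(-0.003)]]
[(0.96, array([255., 150.,  23.,  25.]), array([0.547, 0.028, 0.25 ])), (0.66, array([292., 328.,  28.,  37.]), array([0.724, 0.261, 0.044])), (0.49, array([354., 219.,  19.,  20.]), array([0.397, 0.222, 0.029]))]
[251 161]
[(0.76, array([173., 239.,  24.,  20.]), array([0.378, 0.222, 0.042])), (0.56, array([160., 114.,  27.,  23.]), array([0.715, 0.253, 0.042])), (0.55, array([244., 161.,  23.,  22.]), array([0.55 , 0.024, 0.25 ]))]
[244 162]
```

View pics/scene9.png

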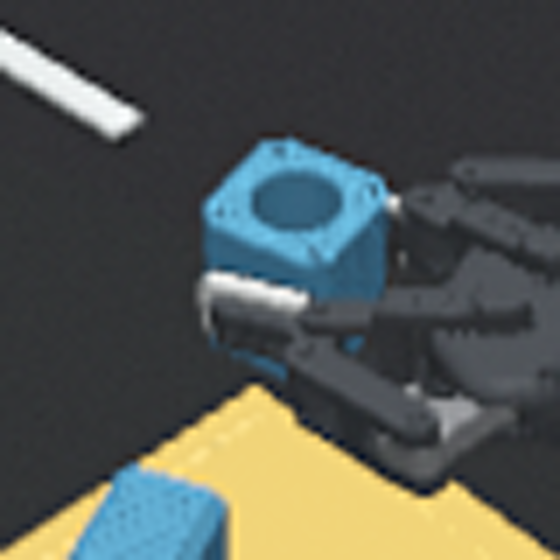

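View pics/top9.png

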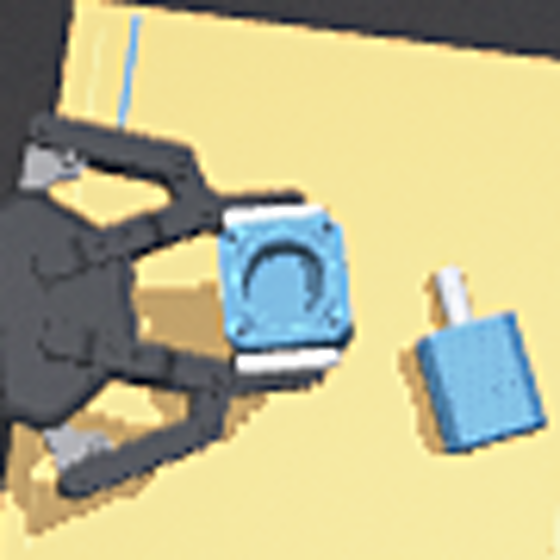

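Both pictures show the bore open and facing up: about (295,200) in the scene zoom and (280,285) in the top zoom. The finished cap is untouched. Next I'm measuring the rim's tilt and the cap's height.

```bash
python3 - <<'E'
from sim import *
for c in("top","scene"):
    d=np.load(f"{c}f.npz");P=d["P"].reshape(-1,3);b=d["p"].reshape(-1,3).astype(int)
    m=(abs(P[:,0]-.55)<.03)&(abs(P[:,1]-.025)<.035)&(abs(P[:,2]-.248)<.012)&(b[:,0]>b[:,2]+50)
    Q=P[m]
    for _ in range(3):
        ce=Q.mean(0);n=np.linalg.svd(Q-ce)[2][2];n*=np.sign(n[2]);r=(Q-ce)@n;Q=Q[abs(r)<.004]
    print(c,len(Q),np.round(ce,3),"n",np.round(n,3),"tilt",round(np.arccos(n[2]),3),"std mm",r.std()*1000)
    P=d["P"].reshape(-1,3);
    a=P[(P[:,2]>.043)&(P[:,2]<.055)&(b[:,0]>b[:,2]+50)&(abs(P[:,0]-.56)<.08)&(abs(P[:,1]+.03)<.06)];print("axle_cap top",len(a),np.round(np.median(a,0),3))
print(telemetry.observe()["dq"].round(2))
E
```

```text
top 254 [0.548 0.025 0.251] n [ 0.016 -0.015  1.   ] tilt 0.022 std mm 1.4939464112233283
axle_cap top 237 [ 0.535 -0.05   0.046]
scene 203 [0.549 0.027 0.25 ] n [0.071 0.034 0.997] tilt 0.079 std mm 1.6869716748467927
axle_cap top 231 [ 0.536 -0.048  0.047]
[-0.13 -0.04 -0.05  0.22  0.11 -0.04  0.03]
```

Call:
{"op": "jog_arm", "data": {"plan": [[[0, 0, 0], [0, 0, 0]], [[0, 0, 0], [0, 0, 0]], [[0, 0, 0], [0, 0, 0]]]}}

```text
time_s: 10.53
position: [0.5504, 0.0001, 0.2206]
ee_rot: [-179.1, -77.8, -85.6]
force: [-0.2, -0.5, -0.3]
finger_gap: 0.0431
```

```bash
python3 - <<'E'
from bench import order,telemetry
s=telemetry.observe();print(s["finger_gap"],s["position"],abs(s["dq"]).max())
print(order.sign_off())
E
```

```text
0.04314996011735871 [5.50386353e-01 5.05783273e-05 2.20550351e-01] 0.11493768488029142
the job is handed in; nothing more can be done
None
```

I turned the empty cap over so its bore faces straight up, and handed the job in at about 10.5 s with the gripper still holding it, motionless over the plate. `sign_off` reports no verdict, so what follows is my own checks.

- **Finding the bore:** the end facing the camera was plain, so I took the bore to be on the robot's side. The later pictures showed the open bore on top.
- **Grip:** the finger gap was 43.1 mm at 60 N, which matches the 44 mm cap. The arm was still, with joint speeds of at most 0.12 °/s.
- **Height and place:** the rim is at about 0.25 m, so the centre is at about 0.225 m and there is roughly 200 mm of clear air below. It is within 10 mm of the plate's centre.
- **Level:** the two cameras disagree, 0.02 rad from the top and 0.08 rad from the scene. Both are under the 0.2 rad limit.
- **Finished cap:** both cameras put it at about (0.535, −0.05), and it looked untouched in every picture. I did not measure its start position, nor remeasure the scraper, calipers, cutters or bearings. The arm stayed clear of them all.

**What went wrong on the way:**
- **First grasp:** it closed on the cap's top edge, at a 30 mm gap with up to 30 N pushing upward. The real fingertips reach about 25–30 mm less far than the tool data says. I opened and gripped lower; the cap had not visibly moved.
- **Planned tilt:** the 30° tilt I first planned ran into a wrist joint limit, so I gripped at 12° instead.

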